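Load the nut-welding fixture and lock its keeper

TASK

Get the nut-welding fixture ready: press the knob down and turn it to swing the keeper bar fully open until it locks, take every blanking plug out of the nests and put it in the tray. Put every loose hex and square nut from the bench into a nest of its own shape, pressing and turning each little by little until it drops fully home. When all are home, press and turn the knob back so that the keeper lies over the nuts and the knob springs up locked; leave the spray can and the tape roll where they are.

Things in the scene. Friction and masses are not known exactly. Their poses are not given: they have to be found in the camera images.
- hex_a_mid (a point): hexagonal steel nut, 36 mm across flats, 30 mm high, 22 mm bore, 0.17 kg, starting flat on the bench. This point is its centre, 15 mm above its underside; its z is the bore's axis, and its six flats face its own x axis and every 60 degrees from there. It may be absent
- hex_b_mid (a point): hexagonal steel nut, 36 mm across flats, 30 mm high, 22 mm bore, 0.17 kg, starting flat on the bench. This point is its centre, 15 mm above its underside; its z is the bore's axis, and its six flats face its own x axis and every 60 degrees from there. It may be absent
- square_a_mid (a point): square steel nut, 32 mm across flats (45 mm over the corners), 30 mm high, 20 mm bore, 0.17 kg, starting flat on the bench. This point is its centre, 15 mm above its underside; its z is the bore's axis, and its four flats face its own x and y axes. It may be absent
- square_b_mid (a point): square steel nut, 32 mm across flats (45 mm over the corners), 30 mm high, 20 mm bore, 0.17 kg, starting flat on the bench. This point is its centre, 15 mm above its underside; its z is the bore's axis, and its four flats face its own x and y axes. It may be absent
- nest1_mouth (a point): centre of the mouth of nest 1 (counted from the knob's end): a hexagonal pocket, 38.5 mm across flats, 10 mm deep with vertical walls, in a round insert 54 mm across whose top is level with the mouth, 24 mm above the bench. The axes given are the fixture's, NOT the pocket's: each pocket is clocked at its own angle, to be seen in images or found by feel
- nest2_mouth (a point): centre of the mouth of nest 2 (counted from the knob's end): a square pocket, 34.5 mm across flats, 10 mm deep with vertical walls, in a round insert 54 mm across whose top is level with the mouth, 24 mm above the bench. The axes given are the fixture's, NOT the pocket's: each pocket is clocked at its own angle, to be seen in images or found by feel
- nest3_mouth (a point): centre of the mouth of nest 3 (counted from the knob's end): a hexagonal pocket, 38.5 mm across flats, 10 mm deep with vertical walls, in a round insert 54 mm across whose top is level with the mouth, 24 mm above the bench. The axes given are the fixture's, NOT the pocket's: each pocket is clocked at its own angle, to be seen in images or found by feel
- nest4_mouth (a point): centre of the mouth of nest 4 (counted from the knob's end): a square pocket, 34.5 mm across flats, 10 mm deep with vertical walls, in a round insert 54 mm across whose top is level with the mouth, 24 mm above the bench. The axes given are the fixture's, NOT the pocket's: each pocket is clocked at its own angle, to be seen in images or found by feel
- fixture: nut-welding fixture fixed to the bench: grey plate 356 x 80 x 14 mm, y along it towards the knob, with four nests in a row; the knob's axis is 80, 144, 208, 272 mm from nests 1 to 4. A nut on a mouth at the wrong angle stands 10 mm higher than a seated one, whose top is 20 mm above the mouth. Origin: underside, centre
- keeper (a joint): angle of the keeper, a flat steel bar 292 x 30 x 6 mm that swings level about the knob's axis: 0 = closed, lying over all four nests, its underside 23 mm above their mouths; 1.22 = open, swung clear to the far side of the fixture. It grows anticlockwise seen from above
- knob (a joint): how far the sprung knob on the keeper's pivot is pressed: 0 = up, 0.008 m = right down. Its tooth is caught by a gate at both ends of the keeper's swing: hold it more than 5 mm down (3 N to begin, 9 N right down) to turn; it springs up by itself and locks once the keeper is within about 0.05 rad of either end
- knob_grip (a point): centre of the knob's grip, on the swing axis: a black bar 14 mm thick, 44 mm long (along its own y; minus y is where the keeper points), 22 mm high, on a 40 mm disc whose top is 11 mm below this point; the grip's top is 11 mm above it, 92 mm above the bench when up. It turns with the keeper and sinks as it is pressed
- plug1_mid (a point): black plastic blanking plug standing loose in a nest: round stem 31 mm across and 11 mm long in the pocket, flange 46 mm across and 3 mm thick just over the mouth, above it a round grip 22 mm across and 17 mm high; 31 mm high in all, 0.04 kg. This point is on its axis, 15 mm above the foot of the stem (1 mm above the flange). It may be absent
- plug2_mid (a point): black plastic blanking plug standing loose in a nest: round stem 31 mm across and 11 mm long in the pocket, flange 46 mm across and 3 mm thick just over the mouth, above it a round grip 22 mm across and 17 mm high; 31 mm high in all, 0.04 kg. This point is on its axis, 15 mm above the foot of the stem (1 mm above the flange). It may be absent
- plug3_mid (a point): black plastic blanking plug standing loose in a nest: round stem 31 mm across and 11 mm long in the pocket, flange 46 mm across and 3 mm thick just over the mouth, above it a round grip 22 mm across and 17 mm high; 31 mm high in all, 0.04 kg. This point is on its axis, 15 mm above the foot of the stem (1 mm above the flange). It may be absent
- plug4_mid (a point): black plastic blanking plug standing loose in a nest: round stem 31 mm across and 11 mm long in the pocket, flange 46 mm across and 3 mm thick just over the mouth, above it a round grip 22 mm across and 17 mm high; 31 mm high in all, 0.04 kg. This point is on its axis, 15 mm above the foot of the stem (1 mm above the flange). It may be absent
- tray_in (a point): centre of the inner floor of the open grey steel tray, 200 mm (its x) by 150 mm (its y) outside, 30 mm high, walls and floor 4 mm thick, fixed to the bench
- spray_can: grey spray can, 66 mm across, 190 mm high, standing; a bystander to leave alone; the point is on its underside
- tape_roll: roll of paper tape, 80 mm across, 25 mm high, lying flat; a bystander to leave alone; the point is on its underside
Things that resemble listed ones, but are neither listed nor needed, are in the scene too. Leave any purple, red or yellow look-alike of the part that bears square_a_mid alone.

How it is judged:
On the way, in this order (a step that is already met when the one before it is completed fails the run):
1. the keeper is swung fully open and the knob has sprung up (value of joint keeper above 1.12 rad and value of joint knob below 0.002 m), for 0.2 s.
2. with the keeper open, every nut is home in a nest of its shape (value of joint keeper above 1 rad and ((horizontal distance between hex_a_mid and nest1_mouth below 0.004 m and z of hex_a_mid in the frame of nest1_mouth below 0.008 m and angle between hex_a_mid's own z axis and vertical below 0.1 rad) or (horizontal distance between hex_a_mid and nest3_mouth below 0.004 m and z of hex_a_mid in the frame of nest3_mouth below 0.008 m and angle between hex_a_mid's own z axis and vertical below 0.1 rad)) and ((horizontal distance between hex_b_mid and nest1_mouth below 0.004 m and z of hex_b_mid in the frame of nest1_mouth below 0.008 m and angle between hex_b_mid's own z axis and vertical below 0.1 rad) or (horizontal distance between hex_b_mid and nest3_mouth below 0.004 m and z of hex_b_mid in the frame of nest3_mouth below 0.008 m and angle between hex_b_mid's own z axis and vertical below 0.1 rad)) and ((horizontal distance between square_a_mid and nest2_mouth below 0.004 m and z of square_a_mid in the frame of nest2_mouth below 0.008 m and angle between square_a_mid's own z axis and vertical below 0.1 rad) or (horizontal distance between square_a_mid and nest4_mouth below 0.004 m and z of square_a_mid in the frame of nest4_mouth below 0.008 m and angle between square_a_mid's own z axis and vertical below 0.1 rad)) and ((horizontal distance between square_b_mid and nest2_mouth below 0.004 m and z of square_b_mid in the frame of nest2_mouth below 0.008 m and angle between square_b_mid's own z axis and vertical below 0.1 rad) or (horizontal distance between square_b_mid and nest4_mouth below 0.004 m and z of square_b_mid in the frame of nest4_mouth below 0.008 m and angle between square_b_mid's own z axis and vertical below 0.1 rad))), for 0.2 s.
3. the keeper is closed over the nuts and the knob has sprung up (value of joint keeper below 0.1 rad and value of joint knob below 0.002 m), for 0.2 s.
At the end, for the whole second after the job is handed in: every nut present sits in a nest of its own shape (centre within 4 mm of the nest's, centre less than 8 mm above the mouth, tilt under 0.1 rad), every plug present lies inside the tray, the keeper is closed (below 0.1 rad) and the knob is up (below 2 mm) (all of step 3 and ((horizontal distance between hex_a_mid and nest1_mouth below 0.004 m and z of hex_a_mid in the frame of nest1_mouth below 0.008 m and angle between hex_a_mid's own z axis and vertical below 0.1 rad) or (horizontal distance between hex_a_mid and nest3_mouth below 0.004 m and z of hex_a_mid in the frame of nest3_mouth below 0.008 m and angle between hex_a_mid's own z axis and vertical below 0.1 rad)) and ((horizontal distance between hex_b_mid and nest1_mouth below 0.004 m and z of hex_b_mid in the frame of nest1_mouth below 0.008 m and angle between hex_b_mid's own z axis and vertical below 0.1 rad) or (horizontal distance between hex_b_mid and nest3_mouth below 0.004 m and z of hex_b_mid in the frame of nest3_mouth below 0.008 m and angle between hex_b_mid's own z axis and vertical below 0.1 rad)) and ((horizontal distance between square_a_mid and nest2_mouth below 0.004 m and z of square_a_mid in the frame of nest2_mouth below 0.008 m and angle between square_a_mid's own z axis and vertical below 0.1 rad) or (horizontal distance between square_a_mid and nest4_mouth below 0.004 m and z of square_a_mid in the frame of nest4_mouth below 0.008 m and angle between square_a_mid's own z axis and vertical below 0.1 rad)) and ((horizontal distance between square_b_mid and nest2_mouth below 0.004 m and z of square_b_mid in the frame of nest2_mouth below 0.008 m and angle between square_b_mid's own z axis and vertical below 0.1 rad) or (horizontal distance between square_b_mid and nest4_mouth below 0.004 m and z of square_b_mid in the frame of nest4_mouth below 0.008 m and angle between square_b_mid's own z axis and vertical below 0.1 rad)) and x of plug1_mid in the frame of tray_in between -0.096 and 0.096 m and y of plug1_mid in the frame of tray_in between -0.071 and 0.071 m and z of each of plug1_mid, plug2_mid, plug3_mid, plug4_mid in the frame of tray_in below 0.035 m and x of plug2_mid in the frame of tray_in between -0.096 and 0.096 m and y of plug2_mid in the frame of tray_in between -0.071 and 0.071 m and x of plug3_mid in the frame of tray_in between -0.096 and 0.096 m and y of plug3_mid in the frame of tray_in between -0.071 and 0.071 m and x of plug4_mid in the frame of tray_in between -0.096 and 0.096 m and y of plug4_mid in the frame of tray_in between -0.071 and 0.071 m); the robot touches nothing.
It fails at once if a bystander (spray can, tape roll) is moved more than 4 cm (distance of any of spray_can, tape_roll from where it was at the start of the episode above 0.04 m).
Of hex_a, hex_b, square_a, square_b only 3 to 4 are there at a start; the rules pass over those that are not, and their reading is None.
Of plug1, plug2, plug3, plug4 only 3 to 4 are there at a start; the rules pass over those that are not, and their reading is None.
At some moment in a run one of hex_a, hex_b, square_a, square_b may be knocked a few centimetres aside while the robot is not near it.
It also fails if it takes over 210 s, if anything falls off the work surface, if the arm or the gripper's body presses on something with over 40 N, if the wrist force passes 120 N, or if a joint passes its speed limit or range.

ROBOT

A 7-joint arm with a two-finger parallel gripper is mounted at the origin on the work surface. World frame = base frame: x ahead of the robot, y to its left, z up, the work surface at z = 0. Lengths are in m, angles in rad, forces in N, time in s.
With the tool pointing down it reaches from about 0.4 to 0.85 m from the base axis. Payload 10.4 kg.
Tool frame: the origin (TCP) lies midway between the tips of the shut fingers; the grasp point (between the pads) lies 19 mm behind it; z points along the fingers, y is the line along which they close (so a half turn about z gives the same grasp; the last joint's range is limited). The gripper opens to 85 mm and grips with 20 to 120 N. Pads are 22 mm wide; open, the fingers measure 114 mm over their backs; the gripper's body (76 mm by 85 mm) begins 54 mm behind the grasp point. The pads swing forward as they close: fully open they stand 13 mm farther back than shut.
Start: joints at [-1.129, 0.332, -0.065, 1.46, 0.022, 1.35, -0.088], TCP at [0.28, 0.559, 0.231] pointing down, gripper open.
Joint ranges: [-2.6, 2.6], [-0.5, 2.12], [-1.47, 1.34], [0.16, 2.42], [-1.27, 4.41], [0.06, 2.06], [-2.6, 2.6]. Speed limits (rad/s): [2.22, 2.22, 2.79, 2.79, 3.14, 3.14, 3.14].

INTERFACE

Orientations are given as a rotation vector (axis times angle).
In Python, from rig import robot gives the robot as it stands.
- The arm moves only by the shell command python3 -m inch 'ROWS' [OPENING] [FORCE]. ROWS is JSON, one flat list of numbers, 4 for each row, row after row: the shift along the tool's x, y, z in mm, then the turn about the tool's z in rad. In form: [x, y, z, yaw, x, y, z, yaw, ...]. A call has 1 to 10 rows; each row shifts and turns the commanded pose from where the row before left it, along the tool's axes as they then stand; what a row does not reach is not made up. A row lasts 1/10 s, in which the tool goes at most 50 mm and 8.59 degrees, less where a joint would pass 70% of its speed; a pose out of reach is approached as far as the arm can. A call with a gripper value outside its range is refused whole. OPENING is the closure, from -1 (fully open) to 1 (shut), set as the call begins (- or left out, the last holds). The fingers move at their own pace and stop on an object; FORCE is the grip in N (left out, the last holds). Time passes only in rows, so rows that do not move let the fingers close. It gives the time, the measured TCP pose, the force, the opening and the grip force at its end, in the units of the state.
- robot.state(): the state, without advancing time (a new reading comes with each control period).
- robot.grab_frame(name): name is "side" or "top"; returns (picture, depth): 480x640x3 uint8, red, green, blue; 480x640 float32, m along the optical axis (not along the pixel's ray), 0 where there is no reading.
- robot.calibration(name): a dict with "camera_matrix" (3x3 intrinsics, pixels), "origin" and "orientation" of the camera in the world. Camera axes: x right, y down, z forward; pixel columns grow to the right and rows downward; lengths in m; the calibration is good to about 2 mm. A picture is of the moment at which its call begins. calibration takes no time and is no camera call.
- robot.finish_job(): hands the job in; it is judged then, once.
Trained networks look in the newest picture that a camera, given by its name, has taken for a name from the list of things; names that differ only in an ending like _2 or _b are one class to them, and where a whole thing is asked for, a point or a joint stands for the part that bears it (a point fixed in the world has none). Each returns a list of dicts, best first, with "score" (0 to 1); they miss things now and then, are a little off and sometimes report something else, mostly with a low value. They report only what shows in the picture. A call takes as long as a camera call. They do not tell look-alikes from the thing itself.
- robot.cut_out(name, camera): "pixels" (480x640 bool, what is visible of it).
- robot.mark_of(name, camera): "location" ([x, y, z] in m, in the coordinates of the camera as it stood for that picture, good to about 4 mm: a listed point, or the origin of a listed thing).
The state is a dict: "t": time; "q": joint angles; "dq": joint speeds; "effort": joint torques, N m; "tcp_pos": TCP position; "eef_rot": TCP orientation; "contact_force": force on the tool from outside, world axes, zero at the start; "wrist_torque": the same for the moment, N m; "grip_width": finger opening in m; "finger_force": force on a finger pad.
Only numpy, scipy, OpenCV 4.12 (cv2) and the standard library are available. Lean on these libraries where they do the work, as an engineer would, in place of code of your own. Each camera call takes 0.05 s, during which the arm holds its last target. There are 200 camera calls.

## Working session

There is one attempt and no reset: what is moved stays moved. The work goes in short steps, Python scripts to look and compute and a shell command to move; the robot and the scene stay as the last step left them, time stands still between calls to the robot, and variables do not carry over. Pictures are saved under pics/ and viewed, at most 14 in all, crops included, and the job is handed in when it is done.

```bash
mkdir -p pics; ls; cat > h.py <<'E'
from rig import robot
import numpy as np, cv2
from scipy.spatial.transform import Rotation as R
def cal(n):
    c=robot.calibration(n); o=np.array(c["orientation"],float)
    Rm=o if o.shape==(3,3) else R.from_rotvec(o).as_matrix()
    return np.array(c["camera_matrix"]),np.array(c["origin"]),Rm
def w(n,p):
    K,o,Rm=cal(n); return o+Rm@np.array(p)
def px(n,P):
    K,o,Rm=cal(n); q=K@(Rm.T@(np.array(P)-o)); return q[:2]/q[2]
def cloud(n,d):
    K,o,Rm=cal(n); v,u=np.mgrid[:480,:640]
    p=np.stack([(u-K[0,2])*d/K[0,0],(v-K[1,2])*d/K[1,1],d],-1)
    return p@Rm.T+o
def save(f,im): cv2.imwrite("pics/"+f,im[...,::-1])
E
python3 - <<'E'
from h import *
s=robot.state(); print({k:np.round(v,3) for k,v in s.items()})
for n in("top","side"):
    im,d=robot.grab_frame(n); save(n+"0.png",im); np.save(n+"0.npy",d)
    print(n,cal(n))
    for t in("hex_a_mid","square_a_mid","nest1_mouth","nest2_mouth","nest3_mouth","nest4_mouth","fixture","knob_grip","plug1_mid","tray_in","spray_can","tape_roll"):
        for r in robot.mark_of(t,n): print(t,round(r["score"],2),np.round(w(n,r["location"]),3),px(n,w(n,r["location"])).astype(int))
E
```

```text
pics
{'t': np.float64(0.0), 'q': array([-1.129,  0.333, -0.065,  1.461,  0.022,  1.35 , -0.089]), 'dq': array([ 0.002,  0.   ,  0.002, -0.   , -0.   ,  0.001,  0.001]), 'effort': array([-1.0000e-03, -6.2543e+01,  4.8000e-02, -3.9161e+01,  1.6000e-02,
        1.0000e-02,  0.0000e+00]), 'tcp_pos': array([0.28 , 0.558, 0.231]), 'eef_rot': array([-7.240e-01, -3.057e+00,  2.000e-03]), 'contact_force': array([-0.23 , -0.879, -0.075]), 'wrist_torque': array([-0.024, -0.031,  0.037]), 'finger_force': np.float64(0.0), 'grip_width': np.float64(0.086)}
top (array([[553.52249761,   0.        , 320.79508699],
       [  0.        , 553.52249761, 249.64999151],
       [  0.        ,   0.        ,   1.        ]]), array([0.34354589, 0.04031829, 1.18071969]), array([[-0.01935076, -0.98882046,  0.14785011],
       [-0.9997912 ,  0.02010864,  0.00363283],
       [-0.00656528, -0.14774894, -0.98900311]]))
hex_a_mid 0.65 [ 0.478 -0.096  0.015] [387 267]
square_a_mid 0.72 [0.345 0.062 0.014] [314 331]
square_a_mid 0.71 [0.437 0.061 0.015] [313 287]
square_a_mid 0.64 [0.524 0.035 0.015] [325 246]
square_a_
[... 1180 characters left out ...]
.348 0.06  0.019] [259 301]
square_a_mid 0.69 [0.514 0.039 0.013] [339 281]
square_a_mid 0.61 [ 0.636 -0.033  0.033] [411 274]
square_a_mid 0.59 [ 0.419 -0.005  0.019] [308 308]
square_a_mid 0.37 [0.445 0.21  0.017] [272 245]
nest1_mouth 0.6 [0.639 0.03  0.024] [394 260]
nest2_mouth 0.82 [ 0.636 -0.037  0.024] [411 278]
nest3_mouth 0.72 [ 0.63  -0.099  0.027] [428 297]
nest3_mouth 0.41 [0.608 0.331 0.002] [313 204]
nest4_mouth 0.8 [ 0.625 -0.164  0.023] [447 320]
fixture 0.95 [ 0.634 -0.025  0.005] [407 282]
plug1_mid 0.49 [0.641 0.028 0.031] [395 257]
tray_in 0.89 [ 0.508 -0.365  0.007] [465 432]
spray_can 0.69 [ 0.546  0.441 -0.003] [271 191]
tape_roll 0.85 [ 0.607  0.33  -0.001] [313 205]
```

View pics/top0.png

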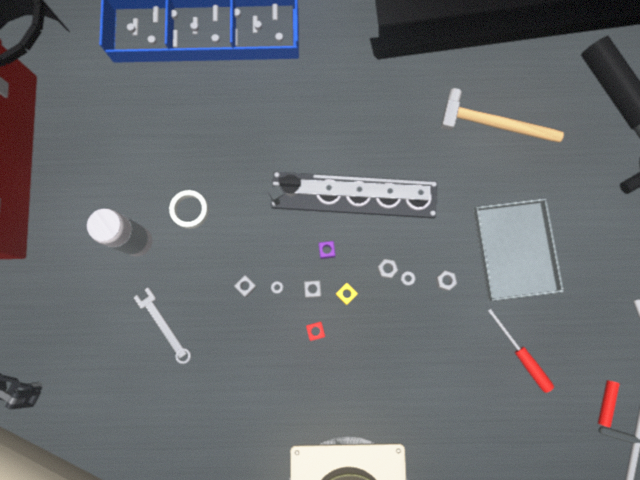

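View pics/side0.png

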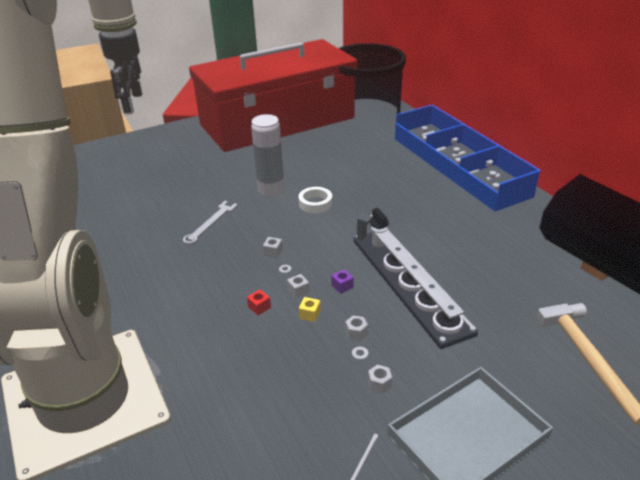

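Top picture: the steel square nuts are at (245,286) and (313,289), and the hex nuts at (388,268) and (447,281). Things that could be mistaken for them are the washers (277,287) and (408,279), and the purple (327,250), yellow (347,294) and red (316,331) squares. I choose the grey ones. The knob is at (289,182), with the keeper lying over the nests towards (436,190). I'll check the choice in a close crop.

```bash
cat > to.py <<'E'
# usage: to.py x y z yawdeg(closing line angle, world) -> yaw rows first, then shift in final tool axes (mm)
import sys; from h import *
s=robot.state(); T=R.from_rotvec(s["eef_rot"]).as_matrix()
x,y,z,a=map(float,sys.argv[1:5]); a=np.radians(a)
a0=np.arctan2(T[1,1],T[0,1]); d=(a-a0+np.pi/2)%np.pi-np.pi/2
M=T@R.from_rotvec([0,0,-d]).as_matrix()
print("yaw",round(-d,3),"shift",np.round(1000*M.T@(np.array([x,y,z])-s["tcp_pos"]),1),"| q",np.round(s["q"],2),"F",np.round(s["contact_force"],1),"w",round(float(s["grip_width"]),4),"tilt",np.round(T[:2,2],3),"t",round(float(s["t"]),1))
E
python3 - <<'E'
import cv2,numpy as np
a=cv2.imread("pics/top0.png"); b=cv2.imread("pics/side0.png")
c=np.vstack([cv2.resize(a[235:310,225:475],(800,240),interpolation=cv2.INTER_CUBIC),cv2.resize(b[205:355,335:485],(360,360),interpolation=cv2.INTER_CUBIC).repeat(1,1) if 0 else np.hstack([cv2.resize(b[205:345,345:485],(360,360),interpolation=cv2.INTER_CUBIC),cv2.resize(b[225:395,250:458],(440,360),interpolation=cv2.INTER_CUBIC)])])
cv2.imwrite("pics/c0.png",c)
E
python3 to.py .648 .107 .2 -4
```

```text
yaw 1.176 shift [-425.   398.5   31.3] | q [-1.13  0.33 -0.06  1.46  0.02  1.35 -0.09] F [ 0.4 -0.3 -0.1] w 0.0854 tilt [0. 0.] t 1.3
```

View pics/c0.png

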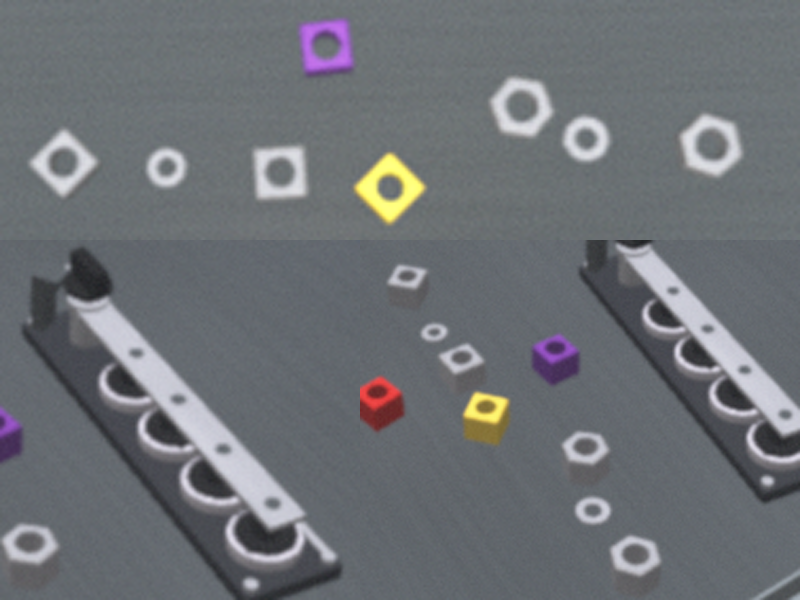

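The crop confirms it: the grey squares and hexes are thick nuts, the thin rings are washers, and black flanges show in the nests. A dark post stands beside the knob, so I'll check its height.

```bash
python3 - <<'E'
from h import *
for n in("top","side"):
    d=np.load(n+"0.npy"); P=cloud(n,d)
    m=(d>0)&(P[...,2]>.03)&(abs(P[...,0]-.64)<.07)&(abs(P[...,1]-.115)<.06)
    Q=P[m]; 
    for lo,hi in((.03,.045),(.045,.06),(.06,.075),(.075,.085),(.085,.12)):
        q=Q[(Q[:,2]>lo)&(Q[:,2]<hi)]
        if len(q): print(n,lo,len(q),q.min(0).round(3),q.max(0).round(3),q.mean(0).round(3))
    post=Q[(Q[:,0]<.625)]; print("near",len(post),post.min(0).round(3) if len(post) else "",post.max(0).round(3) if len(post) else "")
E
python3 -m inch '[-10,20,0,0.147,-10,20,0,0.147,-10,20,0,0.147,-20,20,0,0.147,-20,20,0,0.147,-20,20,0,0.147,-20,20,0,0.147,-20,20,0,0.147]' 0.2 60
python3 to.py .648 .107 .2 -4
```

```text
top 0.03 22 [0.616 0.097 0.03 ] [0.637 0.153 0.044] [0.626 0.127 0.036]
top 0.045 249 [0.616 0.056 0.045] [0.663 0.15  0.06 ] [0.644 0.077 0.054]
top 0.06 290 [0.616 0.087 0.061] [0.67  0.151 0.075] [0.638 0.123 0.07 ]
top 0.075 30 [0.628 0.084 0.075] [0.663 0.146 0.083] [0.643 0.106 0.079]
top 0.085 162 [0.641 0.084 0.085] [0.658 0.128 0.099] [0.648 0.106 0.093]
near 54 [0.616 0.127 0.03 ] [0.624 0.146 0.075]
side 0.03 83 [0.614 0.094 0.03 ] [0.644 0.146 0.045] [0.63  0.123 0.037]
side 0.045 281 [0.614 0.055 0.045] [0.662 0.142 0.06 ] [0.639 0.09  0.054]
side 0.06 227 [0.613 0.084 0.06 ] [0.667 0.15  0.075] [0.633 0.12  0.069]
side 0.075 61 [0.622 0.082 0.075] [0.662 0.13  0.085] [0.642 0.099 0.08 ]
side 0.085 124 [0.639 0.083 0.085] [0.657 0.131 0.098] [0.645 0.104 0.092]
near 110 [0.613 0.118 0.031] [0.625 0.147 0.076]
t: 2.1
tcp_pos: [0.4664, 0.5342, 0.2309]
eef_rot: [2.304, 2.136, -0.0]
contact_force: [-0.0, 0.1, -1.1]
grip_width: 0.0341
finger_force: 0.0
yaw -0.006 shift [-413.5  211.    31. ] | q [-1.04  0.52  0.19  1.21 -0.1   1.42 -0.94] F [-0.   0.1 -1.1] w 0.0341 tilt [-0. -0.] t 2.1
```

```bash
python3 -m inch '[-30,16,0,0,-30,16,0,0,-30,16,0,0,-30,16,0,0,-30,16,0,0,-30,16,0,0,-30,16,0,0,-30,16,0,0,-30,16,0,0,-30,16,0,0]' 0.3
python3 -m inch '[-30,16,12,0,-30,16,12,0,-30,16,6,0,-20,3,0,0,0,0,0,0,0,0,0,0]' >/dev/null
python3 to.py .648 .106 .100 -4
```

```text
t: 3.1
tcp_pos: [0.6045, 0.223, 0.2314]
eef_rot: [-2.298, -2.142, -0.001]
contact_force: [0.5, 0.1, -0.6]
grip_width: 0.03
finger_force: 0.0
yaw -0.001 shift [ -5.2   1.1 101.4] | q [-0.5   0.43  0.35  1.43 -0.15  1.31 -0.21] F [-0.2  0.3  0.2] w 0.0299 tilt [0.    0.001] t 3.7
```

```bash
python3 -m inch '[-5,1,25,0,0,0,25,0,0,0,25,0,0,0,25,0,0,0,15,0,0,0,12,0,0,0,0,0,0,0,0,0]'
python3 -m inch '[0,0,0,0,0,0,0,0,0,0,0,0,0,0,0,0,0,0,0,0]' 1 80
python3 to.py .648 .106 .074 -4
```

```text
t: 4.5
tcp_pos: [0.6483, 0.1063, 0.0751]
eef_rot: [2.297, 2.142, 0.002]
contact_force: [0.1, 0.0, 0.8]
grip_width: 0.0298
finger_force: 0.0
t: 5.0
tcp_pos: [0.6477, 0.1061, 0.0748]
eef_rot: [-2.297, -2.142, -0.0]
contact_force: [-4.8, -0.6, 3.4]
grip_width: 0.0121
finger_force: 82.2
yaw -0.0 shift [-0.1  0.3  0.8] | q [-0.47  0.53  0.32  1.56 -0.19  1.08 -0.17] F [-4.8 -0.6  3.4] w 0.0121 tilt [-0.     0.001] t 5.0
```

```bash
python3 -m inch '[0,0,4,0,0,0,4,0,0,0,0.5,0,0,0,0,0]'
python3 -m inch '[0,0,0,-0.1,0,0,0,-0.1,0,0,0,-0.1,0,0,0,-0.1]'
```

```text
t: 5.4
tcp_pos: [0.6478, 0.1061, 0.0679]
eef_rot: [-2.297, -2.142, -0.001]
contact_force: [-11.0, 0.0, 16.6]
grip_width: 0.012
finger_force: 84.2
t: 5.8
tcp_pos: [0.648, 0.1062, 0.068]
eef_rot: [-1.821, -2.56, -0.002]
contact_force: [-10.1, -0.7, 15.5]
grip_width: 0.0122
finger_force: 83.8
```

```bash
python3 -m inch '[0,0,0,-0.1,0,0,0,-0.1,0,0,0,-0.1,0,0,0,-0.1,0,0,0,-0.1,0,0,0,-0.1,0,0,0,-0.1,0,0,0,-0.1,0,0,0,0,0,0,0,0]'
python3 to.py .648 .106 .074 -4
python3 -c "
from h import *
im,d=robot.grab_frame('top'); save('t1.png',cv2.resize(im[100:310,230:470],(686,600)))"
```

```text
t: 6.8
tcp_pos: [0.6483, 0.1067, 0.068]
eef_rot: [0.686, 3.065, 0.003]
contact_force: [-8.4, 0.7, 14.0]
grip_width: 0.0117
finger_force: 83.7
yaw 1.2 shift [-0.7 -0.3 -6.1] | q [-0.29  0.53  0.08  1.55 -0.05  1.07  0.93] F [-8.4  0.7 14. ] w 0.0117 tilt [0.001 0.002] t 6.8
```

View pics/t1.png

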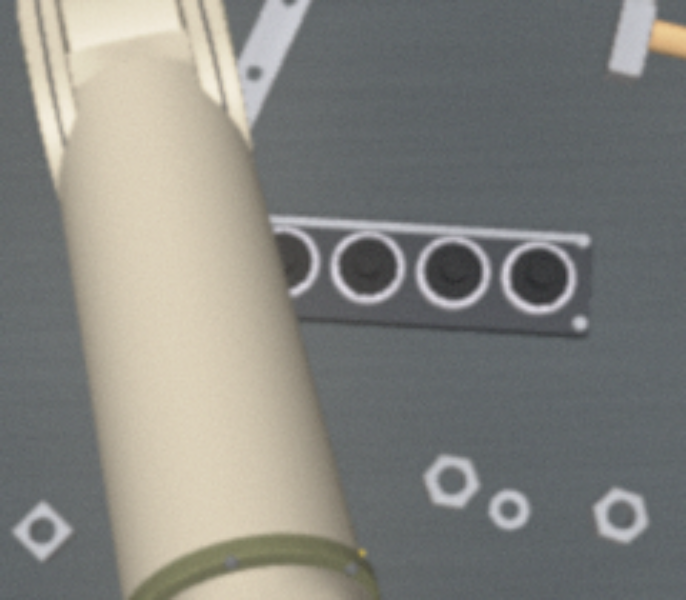

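The keeper has swung away to the upper centre and the nests at (290,265)–(540,275) in the crop are uncovered. All four hold plugs. I'll nudge to the end stop, let the knob up and release.

```bash
python3 -m inch '[0,0,0,-0.05,0,0,0,0,0,0,-4,0,0,0,-4.5,0,0,0,0,0]'
python3 -m inch '[0,0,0,0,0,0,0,0,0,0,0,0,0,0,-5,0,0,0,-20,0,0,0,-20,0,0,0,-20,0,0,0,-20,0]' 0.3
python3 to.py .642 .027 .13 -4
```

```text
t: 7.35
tcp_pos: [0.6482, 0.1066, 0.0755]
eef_rot: [0.612, 3.081, 0.003]
contact_force: [-2.4, 3.4, 3.7]
grip_width: 0.0119
finger_force: 83.2
t: 8.15
tcp_pos: [0.6479, 0.1057, 0.1604]
eef_rot: [0.61, 3.081, -0.0]
contact_force: [-0.6, 0.5, 0.4]
grip_width: 0.0301
finger_force: 0.0
yaw 1.25 shift [-78.9  -0.4  30.4] | q [-0.29  0.44  0.08  1.47 -0.04  1.24  0.97] F [-0.6  0.5  0.4] w 0.0301 tilt [ 0. -0.] t 8.2
```

```bash
python3 -m inch '[0,0,0,0.14,0,0,0,0.14,0,0,0,0.14,0,0,0,0.14,0,0,0,0.14,0,0,0,0.14,0,0,0,0.14,0,0,0,0.14,0,0,0,0.13,0,0,0,0]' >/dev/null
python3 -m inch '[-40,-13,0,0,-40,-13,0,0,-40,-13,0,0,-40,-13,0,0,-40,-13,0,0,-40,-13,0,0,-40,-13,0,0,-40,-13,0,0,-40,-13,0,0,-40,-13,0,0]' 
cat >> h.py <<'E'
def look(names,cams=("top","side"),tag=None,mn=.3):
    for n in cams:
        im,d=robot.grab_frame(n)
        if tag: save(f"{tag}_{n}.png",im); np.save(f"{tag}_{n}.npy",d)
        for t in names:
            for r in robot.mark_of(t,n):
                if r["score"]>mn: print(n,t,round(r["score"],2),np.round(w(n,r["location"]),4))
E
python3 - <<'E'
from h import *
look(["plug1_mid","nest1_mouth","nest2_mouth","nest3_mouth","nest4_mouth","knob_grip","tray_in"],tag="a")
for n in("top","side"):
    P=cloud(n,np.load(f"a_{n}.npy" if 0 else f"pics/../a_{n}.npy")); d=np.load(f"a_{n}.npy")
    q=P[(d>0)&(P[...,2]>.083)&(abs(P[...,0]-.648)<.03)&(abs(P[...,1]-.106)<.03)]; print("knob",q.mean(0),np.median(q[:,2]),q.max(0))
    k=P[(d>0)&(P[...,2]>.045)&(P[...,2]<.065)&(P[...,0]>.69)&(P[...,0]<1)&(P[...,1]>.1)&(P[...,1]<.35)]
    c=k.mean(0); print("keeper ang",np.arctan2(c[0]-.648,-(c[1]-.106)),c)
    for y in(.027,-.037,-.1,-.165):
        q=P[(d>0)&(P[...,2]>.04)&(P[...,2]<.055)&(abs(P[...,0]-.637)<.03)&(abs(P[...,1]-y)<.03)]; print(len(q),q.mean(0).round(4))
E
```

```text
t: 10.15
tcp_pos: [0.4895, -0.2856, 0.1597]
eef_rot: [2.292, 2.147, 0.001]
contact_force: [0.0, -0.0, -0.9]
grip_width: 0.0297
finger_force: 0.0
top plug1_mid 0.56 [0.6453 0.0261 0.0333]
top nest1_mouth 0.69 [0.642  0.0242 0.0228]
top nest2_mouth 0.91 [ 0.6406 -0.0383  0.0248]
top nest3_mouth 0.83 [ 0.6316 -0.1019  0.0251]
top nest4_mouth 0.75 [ 0.6274 -0.1704  0.0237]
top knob_grip 0.9 [0.6513 0.1051 0.086 ]
side plug1_mid 0.64 [0.6378 0.0267 0.0302]
side nest1_mouth 0.79 [0.6371 0.0297 0.0265]
side nest1_mouth 0.63 [0.4347 0.0646 0.0161]
side nest2_mouth 0.91 [ 0.6376 -0.0399  0.0241]
side nest3_mouth 0.48 [0.6386 0.0287 0.0231]
side nest4_mouth 0.7 [ 0.6256 -0.166   0.0233]
side nest4_mouth 0.42 [ 0.6084  0.3278 -0.0012]
side knob_grip 0.63 [0.6453 0.1048 0.0825]
side knob_grip 0.56 [0.4452 0.2087 0.016 ]
side tray_in 0.8 [ 0.5068 -0.364   0.0047]
knob [0.64840867 0.10574405 0.09245199] 0.0927848137125089 [0.67132277 0.12059705 0.09883848]
keeper ang 1.9263802568789132 [0.96266483 0.22285691 0.05028386]
85 [0.6423 0.0263 0.0462]
87 [ 0.6367 -0.0371  0.0458]
86 [ 0.6316 -0.1006  0.0459]
87 [ 0.6262 -0.1644  0.0462]
knob [0.64566426 0.10396106 0.09092859] 0.09208781967803575 [0.67135882 0.12030572 0.09652781]
keeper ang 1.604506549824806 [0.9522493  0.1162602  0.04949409]
77 [0.639  0.0249 0.0463]
61 [ 0.6321 -0.0371  0.0458]
0 [nan nan nan]
0 [nan nan nan]<stdin>:9: RuntimeWarning: Mean of empty slice.
  ret = um.true_divide(
```

```bash
python3 to.py .642 .027 .13 -4; python3 to.py .63 -.165 .13 -4
```

```text
yaw 0.0 shift [320.8 129.7  29.2] | q [ 0.02  0.27  0.5   1.74 -0.14  1.17  0.49] F [-0.6  0.3 -0.1] w 0.0299 tilt [-0.  0.] t 10.9
yaw 0.0 shift [128.4 131.1  29.2] | q [ 0.02  0.27  0.5   1.74 -0.14  1.17  0.49] F [-0.6  0.3 -0.1] w 0.0299 tilt [-0.  0.] t 10.9
```

Knob is up at 92 mm, so the keeper is locked open. All four plugs are located; plug 4 goes first.

```bash
python3 to.py .6255 -.1647 .03 -4; python3 -m inch '[25,25,6,0,25,25,6,0,25,25,6,0,25,25,6,0,24,26,5,0,0,0,25,0,0,0,25,0,0,0,25,0,0,0,20,0,0,0,0,0]' >/dev/null
python3 to.py .6255 -.1647 .03 -4
```

```text
yaw 0.0 shift [128.4 126.6 129.2] | q [ 0.02  0.27  0.5   1.74 -0.14  1.17  0.49] F [-0.6  0.3 -0.1] w 0.0299 tilt [-0.  0.] t 10.9
yaw -0.0 shift [4.1 2.6 2.3] | q [-0.1   0.57  0.39  1.61 -0.24  1.01  0.3 ] F [-0.1 -0.6 -0.7] w 0.03 tilt [-0.005  0.001] t 11.9
```

```bash
python3 -m inch '[4,1,0,0,0,0,0,0]' >/dev/null
python3 to.py .6255 -.1647 .03 -4
python3 -m inch '[0,0,0,0,0,0,0,0,0,0,0,0,0,0,0,0]' 0.9 40
python3 -m inch '[0,0,-20,0,0,0,-30,0,0,0,-30,0,0,0,-20,0,0,0,0,0]'
python3 to.py .546 -.326 .024 -4
```

```text
yaw 0.001 shift [-0.2 -1.6  6.8] | q [-0.1   0.57  0.39  1.61 -0.24  1.01  0.29] F [-0.2 -0.4 -0.1] w 0.0294 tilt [0.002 0.   ] t 12.2
t: 12.55
tcp_pos: [0.6269, -0.165, 0.0369]
eef_rot: [2.296, 2.142, 0.003]
contact_force: [-1.6, 1.4, 6.5]
grip_width: 0.0196
finger_force: 38.9
t: 13.05
tcp_pos: [0.6277, -0.166, 0.1394]
eef_rot: [2.295, 2.139, 0.006]
contact_force: [-0.6, -0.2, 0.4]
grip_width: 0.0193
finger_force: 39.1
yaw -0.0 shift [-165.2  -71.   115. ] | q [-0.13  0.46  0.42  1.53 -0.2   1.18  0.26] F [-0.6 -0.2  0.4] w 0.0193 tilt [ 0.006 -0.001] t 13.1
```

```bash
python3 -m inch '[-27,-12,0,0,-28,-12,0,0,-28,-12,0,0,-28,-12,0,0,-28,-12,0,0,-26,-11,0,0,0,0,30,0,0,0,35,0,0,0,35,0,0,0,6,0]' >/dev/null
python3 -m inch '[0,0,0,0,0,0,0,0,0,0,0,0,0,0,-10,0,0,0,-30,0,0,0,-30,0,0,0,-25,0]' 0.3
python3 to.py .6306 -.101 .034 -4
```

```text
t: 14.75
tcp_pos: [0.544, -0.3254, 0.1276]
eef_rot: [2.296, 2.141, 0.002]
contact_force: [0.0, -0.3, 0.7]
grip_width: 0.0297
finger_force: 0.0
yaw -0.0 shift [229.9  70.5  93.6] | q [ 0.1   0.45  0.48  1.59 -0.22  1.16  0.56] F [ 0.  -0.3  0.7] w 0.0297 tilt [ 0.002 -0.001] t 14.8
```

```bash
python3 -m inch '[33,10,0,0,33,10,0,0,33,10,0,0,33,10,0,0,33,10,0,0,33,10,0,0,32,10,0,0,0,0,0,0,0,0,30,0,0,0,30,0]' >/dev/null; python3 to.py .6306 -.101 .034 -4
python3 -m inch '[0,0,30,0,0,0,4,0,0,0,0,0,0,0,0,0]' >/dev/null;python3 to.py .6306 -.101 .034 -4
python3 -m inch '[0,0,0,0,0,0,0,0,0,0,0,0,0,0,0,0,0,0,-20,0,0,0,-30,0,0,0,-30,0,0,0,-20,0,0,0,0,0]' 0.9
python3 to.py .558 -.391 .034 -4
```

```text
yaw 0.0 shift [-0.4 -0.2 31.9] | q [-0.2   0.51  0.38  1.62 -0.21  1.04  0.17] F [-0.3  0.1 -0.7] w 0.03 tilt [ 0.004 -0.   ] t 15.8
yaw -0.0 shift [-0.2 -0.  -1.5] | q [-0.19  0.55  0.37  1.64 -0.23  0.99  0.18] F [ 0.4 -0.4  0.7] w 0.0295 tilt [ 0.003 -0.   ] t 16.1
t: 17.05
tcp_pos: [0.6315, -0.1009, 0.1349]
eef_rot: [2.295, 2.139, 0.008]
contact_force: [0.4, -0.2, 0.6]
grip_width: 0.0201
finger_force: 39.1
yaw -0.0 shift [-294.6  -53.8  100.4] | q [-0.22  0.44  0.4   1.56 -0.18  1.17  0.15] F [ 0.4 -0.2  0.6] w 0.0201 tilt [ 0.007 -0.   ] t 17.1
```

```bash
python3 -m inch '[-33,-6,0,0,-33,-6,0,0,-33,-6,0,0,-33,-6,0,0,-33,-6,0,0,-33,-6,0,0,-33,-6,0,0,-32,-6,0,0,-31,-6,0,0,0,0,0,0]' >/dev/null
python3 -m inch '[0,0,30,0,0,0,35,0,0,0,33,0,0,0,0,0]' 
python3 -m inch '[0,0,0,0,0,0,0,0,0,0,0,0,0,0,-10,0,0,0,-30,0,0,0,-30,0,0,0,-25,0]' 0.3
python3 to.py .636 -.0372 .034 -4
```

```text
t: 18.45
tcp_pos: [0.5525, -0.3871, 0.0273]
eef_rot: [-2.291, -2.138, 0.003]
contact_force: [-0.7, 0.4, -1.2]
grip_width: 0.0197
finger_force: 39.2
t: 19.15
tcp_pos: [0.5554, -0.3904, 0.1306]
eef_rot: [2.296, 2.14, 0.001]
contact_force: [0.8, -0.2, 0.1]
grip_width: 0.0299
finger_force: 0.0
yaw -0.001 shift [358.1  55.6  96.4] | q [ 0.21  0.55  0.48  1.45 -0.26  1.21  0.65] F [ 0.8 -0.2  0.1] w 0.0299 tilt [ 0.002 -0.001] t 19.1
```

```bash
python3 -m inch '[40,6,0,0,40,6,0,0,40,6,0,0,40,6,0,0,40,6,0,0,40,6,0,0,40,6,0,0,40,6,0,0,38,7,0,0,0,0,0,0]' >/dev/null; python3 -m inch '[0,0,30,0,0,0,30,0,0,0,30,0,0,0,5,0,0,0,0,0,0,0,0,0]' >/dev/null;python3 to.py .636 -.0372 .034 -4
python3 -m inch '[0,0,0,0,0,0,0,0,0,0,0,0,0,0,0,0,0,0,-20,0,0,0,-30,0,0,0,-30,0,0,0,-20,0,0,0,0,0]' 0.9
python3 to.py .458 -.342 .034 -4
```

```text
yaw -0.001 shift [-0.2 -0.1  0.5] | q [-0.29  0.55  0.36  1.64 -0.22  0.99  0.07] F [-0.1 -0.   0.7] w 0.0299 tilt [0.003 0.   ] t 20.8
t: 21.65
tcp_pos: [0.637, -0.0368, 0.1368]
eef_rot: [2.295, 2.139, 0.008]
contact_force: [0.6, 0.0, -0.5]
grip_width: 0.0197
finger_force: 39.1
yaw -0.0 shift [-317.  -158.   101.4] | q [-0.31  0.43  0.39  1.57 -0.17  1.17  0.04] F [ 0.6  0.  -0.5] w 0.0197 tilt [0.007 0.001] t 21.6
```

```bash
python3 -m inch '[-35,-18,0,0,-35,-18,0,0,-35,-18,0,0,-35,-18,0,0,-35,-18,0,0,-35,-17,0,0,-35,-17,0,0,-35,-17,0,0,-35,-17,0,0,0,0,0,0]' >/dev/null
python3 -m inch '[0,0,30,0,0,0,35,0,0,0,33,0,0,0,0,0]' 
python3 -m inch '[0,0,0,0,0,0,0,0,0,0,0,0,0,0,-10,0,0,0,-30,0,0,0,-30,0,0,0,-25,0]' 0.3
python3 to.py .6415 .0265 .034 -4
```

```text
t: 23.05
tcp_pos: [0.4528, -0.3376, 0.0303]
eef_rot: [-2.292, -2.138, 0.004]
contact_force: [-0.7, 0.2, 0.5]
grip_width: 0.0199
finger_force: 39.2
t: 23.75
tcp_pos: [0.4556, -0.3403, 0.1323]
eef_rot: [2.297, 2.14, 0.001]
contact_force: [0.1, 0.0, -0.8]
grip_width: 0.0299
finger_force: 0.0
yaw -0.001 shift [378.9 159.7  98.4] | q [ 0.1   0.31  0.55  1.76 -0.18  1.12  0.64] F [ 0.1  0.  -0.8] w 0.0299 tilt [ 0.002 -0.001] t 23.8
```

```bash
python3 -m inch '[42,18,0,0,42,18,0,0,42,18,0,0,42,18,0,0,42,18,0,0,42,18,0,0,42,18,0,0,42,17,0,0,43,17,0,0,0,0,0,0]' >/dev/null; python3 -m inch '[0,0,30,0,0,0,30,0,0,0,30,0,0,0,7,0,0,0,0,0,0,0,0,0]' >/dev/null;python3 to.py .6415 .0265 .034 -4
python3 -m inch '[0,0,0,0,0,0,0,0,0,0,0,0,0,0,0,0,0,0,-20,0,0,0,-30,0,0,0,-30,0,0,0,-20,0,0,0,0,0]' 0.9
python3 to.py .470 -.407 .034 -4
```

```text
yaw -0.0 shift [-0.6 -1.   0.4] | q [-0.37  0.56  0.33  1.62 -0.21  0.99 -0.04] F [-0.  -0.   0.5] w 0.0299 tilt [0.003 0.   ] t 25.4
t: 26.25
tcp_pos: [0.6435, 0.0271, 0.1369]
eef_rot: [2.295, 2.139, 0.009]
contact_force: [-0.6, -0.1, -0.4]
grip_width: 0.0197
finger_force: 39.1
yaw -0.0 shift [-445.3 -143.5  101.2] | q [-0.39  0.44  0.36  1.55 -0.17  1.17 -0.06] F [-0.6 -0.1 -0.4] w 0.0197 tilt [0.007 0.001] t 26.2
```

```bash
python3 -m inch '[-44,-15,0,0,-44,-14,0,0,-44,-15,0,0,-44,-14,0,0,-45,-14,0,0,-45,-15,0,0,-45,-14,0,0,-45,-14,0,0,-45,-14,0,0,-45,-14,0,0]' >/dev/null
python3 -m inch '[0,0,0,0,0,0,30,0,0,0,35,0,0,0,33,0,0,0,0,0]' 
python3 -m inch '[0,0,0,0,0,0,0,0,0,0,0,0,0,0,-10,0,0,0,-30,0,0,0,-30,0,0,0,-25,0]' 0.3
python3 - <<'E'
from h import *
look(["hex_a_mid","square_a_mid","plug1_mid","nest1_mouth","nest2_mouth","nest3_mouth","nest4_mouth"],tag="b")
a,b=[cv2.imread(f"pics/b_{n}.png") for n in("top","side")]
I=cv2.INTER_CUBIC
cv2.imwrite("pics/c1.png",np.vstack([cv2.resize(a[165:225,265:445],(800,267),interpolation=I),np.hstack([cv2.resize(a[240:310,225:475],(400,112),interpolation=I)[:, :400]]).repeat(1,0) if 0 else cv2.resize(b[230:340,370:480+40],(454,333),interpolation=I) if 0 else np.hstack([cv2.resize(b[235:345,370:480],(333,333),interpolation=I),cv2.resize(a[195:305,470:624],(467,333),interpolation=I)])]))
E
```

```text
t: 27.75
tcp_pos: [0.4651, -0.4055, 0.0299]
eef_rot: [-2.292, -2.137, 0.002]
contact_force: [0.3, 1.0, -1.0]
grip_width: 0.0199
finger_force: 39.2
t: 28.45
tcp_pos: [0.4678, -0.4083, 0.1324]
eef_rot: [2.296, 2.14, 0.001]
contact_force: [-0.0, -0.3, 0.2]
grip_width: 0.0298
finger_force: 0.0
top hex_a_mid 0.51 [ 0.4787 -0.0929  0.0172]
top square_a_mid 0.65 [0.5223 0.0338 0.0141]
top square_a_mid 0.46 [ 0.425  -0.0114  0.0177]
top square_a_mid 0.44 [0.4345 0.064  0.0126]
top square_a_mid 0.43 [0.3432 0.057  0.0167]
top plug1_mid 0.73 [ 0.4693 -0.4056  0.0184]
top nest1_mouth 0.77 [0.6414 0.0236 0.0234]
top nest2_mouth 0.96 [ 0.6413 -0.0417  0.0235]
top nest2_mouth 0.62 [ 0.6267 -0.1668  0.026 ]
top nest3_mouth 0.77 [ 0.6326 -0.0989  0.0255]
side hex_a_mid 0.81 [ 0.473  -0.0912  0.0189]
side square_a_mid 0.98 [0.5135 0.038  0.0179]
side square_a_mid 0.72 [ 0.4651 -0.406   0.0181]
side square_a_mid 0.69 [ 0.5551 -0.3845  0.0173]
side square_a_mid 0.65 [0.4318 0.0653 0.0142]
side square_a_mid 0.63 [ 0.4193 -0.0063  0.0194]
side square_a_mid 0.58 [ 0.5059 -0.366   0.0047]
side square_a_mid 0.57 [0.3453 0.0592 0.0191]
side plug1_mid 0.63 [0.4446 0.2099 0.0171]
side nest1_mouth 0.58 [0.638  0.0307 0.0222]
side nest2_mouth 0.61 [ 0.6373 -0.0388  0.0263]
side nest3_mouth 0.83 [ 0.6299 -0.0989  0.0258]
side nest4_mouth 0.85 [ 0.6256 -0.1655  0.0242]
```

View pics/c1.png

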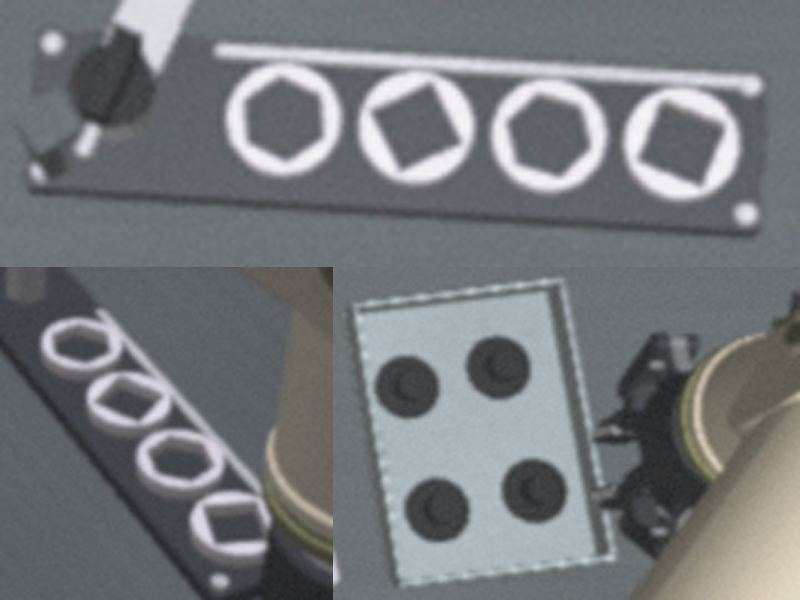

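The crop shows four plugs standing in the tray, the keeper open at (150,40), and clear pockets: hex at (283,118) and (548,135), square at (416,127) and (682,143). Next I measure angles and centres on rectified views.

```bash
cat > ang.py <<'E'
from h import *
def rect(im,n,c,z,h=.035,s=.00025):
    K,o,Rm=cal(n); N=int(2*h/s)
    g=np.array([[c[0]-h,c[1]-h,z],[c[0]+h,c[1]-h,z],[c[0]+h,c[1]+h,z],[c[0]-h,c[1]+h,z]])
    src=np.float32([px(n,p) for p in g]); dst=np.float32([[0,0],[N,0],[N,N],[0,N]])
    return cv2.warpPerspective(im,cv2.getPerspectiveTransform(src,dst),(N,N),flags=cv2.INTER_CUBIC),s  # col=+x,row=+y
def poly(mask,k,c,h,s):
    ct=max(cv2.findContours(mask,cv2.RETR_EXTERNAL,cv2.CHAIN_APPROX_NONE)[0],key=cv2.contourArea)
    m=cv2.moments(ct); cen=np.array([m["m10"],m["m01"]])/m["m00"]
    p=ct[:,0].astype(float)-cen; th=np.arctan2(p[:,1],p[:,0]); r=np.hypot(*p.T)
    o=np.argsort(th); g=np.linspace(-np.pi,np.pi,720,endpoint=False); rr=np.interp(g,th[o],r[o],period=2*np.pi)
    f=(rr*np.exp(-1j*k*g)).mean(); corner=-np.angle(f)/k
    flat=np.degrees(corner+np.pi/k)%(360/k)
    return np.round(np.array(c)+(cen*s-h),4), round(flat,1), round(np.sqrt(m["m00"])*s*1000,1), round(2*abs(f)/rr.mean(),3)
def nut(im,n,c,k,z=.03):
    h=.035; W,s=rect(im,n,c,z,h); g=W.min(2).astype(np.uint8); gb=cv2.GaussianBlur(g,(0,0),3)
    t,mk=cv2.threshold(gb,0,255,cv2.THRESH_OTSU); _,lab,st,ce=cv2.connectedComponentsWithStats(mk)
    i=min(range(1,len(st)),key=lambda j:np.hypot(*(ce[j]-len(g)/2))+ (1e3 if st[j][4]<2000 else 0))
    return poly((lab==i).astype(np.uint8)*255,k,c,h,s)
def nest(im,n,c,k,z=.024):
    h=.024; W,s=rect(im,n,c,z,h); g=cv2.GaussianBlur(W.min(2).astype(np.uint8),(0,0),3)
    t,mk=cv2.threshold(g,0,255,cv2.THRESH_OTSU+cv2.THRESH_BINARY_INV); _,lab,st,ce=cv2.connectedComponentsWithStats(mk)
    i=lab[len(g)//2,len(g)//2]
    inner=poly((lab==i).astype(np.uint8)*255,k,c,h,s)
    h=.035; W,s=rect(im,n,c,z,h); g=cv2.GaussianBlur(W.min(2).astype(np.uint8),(0,0),3); _,mk=cv2.threshold(g,t,255,cv2.THRESH_BINARY)
    _,lab,st,ce=cv2.connectedComponentsWithStats(mk); i=max((j for j in range(1,len(st))),key=lambda j:st[j][4])
    x,y=st[i][0]+st[i][2]/2,st[i][1]+st[i][3]/2
    return inner,"ring",np.round(np.array(c)+np.array([x,y])*s-h,4),np.round(st[i][2:4]*s*1000,1)
E
python3 - <<'E'
from ang import *
for n in("top","side"):
    im=cv2.imread(f"pics/b_{n}.png")
    for c,k in(((.478,-.095),6),((.452,-.217),6),((.434,.063),4),((.445,.208),4)):
        try: print(n,k,nut(im,n,c,k))
        except Exception as e: print(n,c,e)
    for c,k in(((.6413,.0263),6),((.6359,-.0375),4),((.6305,-.1013),6),((.6252,-.165),4)):
        try: print(n,"nest",k,nest(im,n,c,k))
        except Exception as e: print(n,c,e)
E
python3 to.py .434 .063 .13 0
```

```text
top 6 (array([ 0.474 , -0.0942]), np.float64(48.8), np.float64(34.2), np.float64(0.053))
top 6 (array([ 0.4267, -0.2392]), np.float64(8.8), np.float64(16.0), np.float64(0.05))
top 4 (array([0.4343, 0.0642]), np.float64(2.7), np.float64(32.5), np.float64(0.129))
top 4 (array([0.4437, 0.2053]), np.float64(44.4), np.float64(32.5), np.float64(0.13))
top nest 6 ((array([0.6429, 0.0258]), np.float64(32.7), np.float64(33.6), np.float64(0.05)), 'ring', array([0.6457, 0.0243]), array([61.2, 66. ]))
top nest 4 ((array([ 0.6377, -0.0379]), np.float64(24.4), np.float64(32.4), np.float64(0.142)), 'ring', array([ 0.6404, -0.0375]), array([61., 70.]))
top nest 6 ((array([ 0.6322, -0.1017]), np.float64(41.7), np.float64(33.6), np.float64(0.053)), 'ring', array([ 0.6349, -0.1013]), array([61.2, 70. ]))
top nest 4 ((array([ 0.6269, -0.1656]), np.float64(66.1), np.float64(32.4), np.float64(0.133)), 'ring', array([ 0.6297, -0.165 ]), array([61., 70.]))
side 6 (array([ 0.4728, -0.0927]), np.float64(48.6), np.float64(34.3), np.float64(0.047))
side 6 (array([ 0.4263, -0.2387]), np.float64(55.5), np.float64
[... 240 characters left out ...]
.float64(32.9), np.float64(32.7), np.float64(0.042)), 'ring', array([0.645 , 0.0246]), array([62.5, 66.5]))
side nest 4 ((array([ 0.637 , -0.0353]), np.float64(24.7), np.float64(31.9), np.float64(0.124)), 'ring', array([ 0.6396, -0.0375]), array([62.5, 70. ]))
side nest 6 ((array([ 0.6316, -0.0992]), np.float64(41.6), np.float64(33.0), np.float64(0.048)), 'ring', array([ 0.6342, -0.1013]), array([62.5, 70. ]))
side nest 4 ((array([ 0.6291, -0.1667]), np.float64(73.8), np.float64(35.2), np.float64(0.113)), 'ring', array([ 0.6291, -0.1604]), array([62.2, 60.8]))
yaw -0.07 shift [470.8 -33.4  -0.8] | q [ 0.22  0.43  0.55  1.62 -0.24  1.15  0.75] F [ 1.  -0.1  0.5] w 0.0302 tilt [-0.  0.] t 29.2
```

```bash
python3 - <<'E'
import cv2
a=cv2.imread("pics/b_top.png"); cv2.imwrite("pics/c2.png",cv2.resize(a[160:460,220:620],(800,600),interpolation=cv2.INTER_CUBIC))
E
```

```text
(no output)
```

View pics/c2.png

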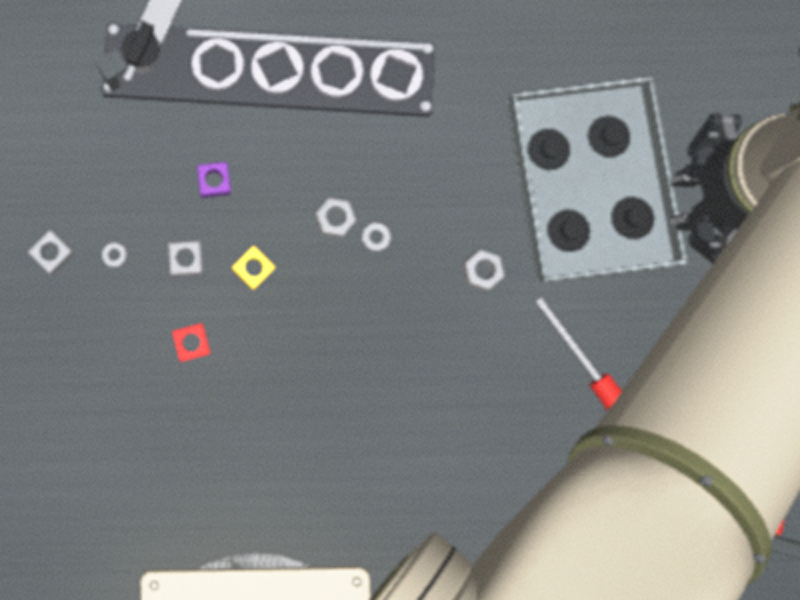

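The second hex nut has been knocked to (485,270) in the crop, which is full-frame pixel (462,295). I re-measure it and start with it.

```bash
python3 - <<'E'
from ang import *
for n in("top","side"):
    im=cv2.imread(f"pics/b_{n}.png"); print(nut(im,n,(.422,-.253),6))
    K,o,Rm=cal(n); 
E
python3 to.py .42 -.25 .13 0
```

```text
(array([ 0.4158, -0.2462]), np.float64(39.5), np.float64(34.1), np.float64(0.049))
(array([ 0.4146, -0.2449]), np.float64(40.0), np.float64(34.0), np.float64(0.05))
yaw -0.07 shift [157.8 -47.4  -0.9] | q [ 0.22  0.43  0.55  1.62 -0.24  1.15  0.75] F [ 1.  -0.1  0.5] w 0.0302 tilt [-0.  0.] t 29.2
```

```bash
python3 to.py .4152 -.2455 .1 -20.3
```

```text
yaw 0.284 shift [ 134.1 -105.3   29.2] | q [ 0.22  0.43  0.55  1.62 -0.24  1.15  0.75] F [ 1.  -0.1  0.5] w 0.0302 tilt [-0.  0.] t 29.2
```

```bash
python3 -m inch '[0,0,0,0.142,0,0,0,0.142,27,-21,6,0,27,-21,6,0,27,-21,6,0,27,-21,6,0,26,-21,5,0,0,0,0,0,0,0,0,0]' -0.4 30 >/dev/null; python3 to.py .4152 -.2455 .01 -20.3
```

```text
yaw 0.002 shift [-0.4 -0.5 90.6] | q [-0.1   0.15  0.58  2.01 -0.1   1.01  0.17] F [ 0.9 -0.3 -0.3] w 0.0595 tilt [0.001 0.   ] t 30.1
```

```bash
python3 -m inch '[0,0,30,0,0,0,30,0,0,0,30,0,0,0,0,0,0,0,0,0]' >/dev/null; python3 to.py .4152 -.2455 .01 -20.3
python3 -m inch '[0,0,0,0,0,0,0,0,0,0,0,0,0,0,0,0,0,0,0,0]' 0.8 30
python3 to.py .4152 -.2455 .01 39.7
```

```text
yaw -0.001 shift [ 1.2 -0.7  0.8] | q [-0.05  0.31  0.55  2.07 -0.22  0.82  0.27] F [ 0.6 -0.  -0.1] w 0.0597 tilt [-0.001 -0.001] t 30.6
t: 31.15
tcp_pos: [0.4165, -0.2464, 0.0119]
eef_rot: [2.576, 1.794, 0.003]
contact_force: [-1.5, -0.4, 6.0]
grip_width: 0.0353
finger_force: 30.1
yaw -1.047 shift [ 1.5 -0.4  1.9] | q [-0.05  0.31  0.55  2.07 -0.22  0.82  0.27] F [-1.5 -0.4  6. ] w 0.0353 tilt [ 0.003 -0.001] t 31.1
```

```bash
python3 -m inch '[0,0,0,0,0,0,0,0,0,0,0,0]' -0.4 >/dev/null
python3 -m inch '[0,0,0,-0.149,0,0,0,-0.149,0,0,0,-0.149,0,0,0,-0.149,0,0,0,-0.149,0,0,0,-0.149,0,0,0,-0.15,0,0,0,0,0,0,0,0]' >/dev/null; python3 to.py .4152 -.2455 .01 39.7
python3 -m inch '[0,0,0,0,0,0,0,0,0,0,0,0,0,0,0,0,0,0,0,0]' 0.8 60
python3 -m inch '[0,0,-20,0,0,0,-30,0,0,0,-30,0,0,0,-30,0,0,0,0,0]' 
python3 to.py .6318 -.1006 .070 -18.3
```

```text
yaw -0.008 shift [ 0.3 -0.1  0.3] | q [ 0.12  0.29  0.36  2.06 -0.14  0.81  1.24] F [0.  0.1 0.2] w 0.0598 tilt [0. 0.] t 32.4
t: 32.85
tcp_pos: [0.4156, -0.2457, 0.0105]
eef_rot: [1.341, 2.841, 0.0]
contact_force: [-1.2, 0.4, 6.1]
grip_width: 0.0348
finger_force: 60.4
t: 33.35
tcp_pos: [0.4174, -0.2466, 0.1237]
eef_rot: [1.338, 2.836, 0.001]
contact_force: [1.3, -0.9, -1.2]
grip_width: 0.0346
finger_force: 60.5
yaw 1.008 shift [205.9 157.4  54.7] | q [ 0.08  0.11  0.38  1.98 -0.05  1.06  1.17] F [ 1.3 -0.9 -1.2] w 0.0346 tilt [ 0.006 -0.002] t 33.4
```

```bash
python3 -m inch '[0,0,0,0.144,0,0,0,0.144,0,0,0,0.144,0,0,0,0.144,0,0,0,0.144,0,0,0,0.144,0,0,0,0.144,0,0,0,0]' >/dev/null
python3 -m inch '[29,22,0,0,29,22,0,0,29,22,0,0,29,22,0,0,30,23,0,0,30,23,0,0,30,23,0,0,0,0,25,0,0,0,25,0,0,0,0,0]'
python3 to.py .6318 -.1006 .036 -18.3
```

```text
t: 35.15
tcp_pos: [0.6263, -0.0985, 0.0658]
eef_rot: [-2.538, -1.844, 0.009]
contact_force: [-0.7, 0.1, -2.1]
grip_width: 0.0346
finger_force: 60.4
yaw 0.005 shift [-0.2  6.1 29.8] | q [-0.16  0.5   0.31  1.62 -0.17  1.05 -0.11] F [-0.7  0.1 -2.1] w 0.0346 tilt [-0.007  0.   ] t 35.1
```

```bash
python3 -m inch '[0,3,10,0,0,0,10,0,0,0,0,0,0,0,0,0]' >/dev/null
python3 to.py .6318 -.1006 .036 -18.3
python3 - <<'E'
from h import *
im,d=robot.grab_frame("side"); a,_=robot.grab_frame("top")
I=cv2.INTER_CUBIC
save("c3.png",np.hstack([cv2.resize(im[220:350,350:500],(450,390),interpolation=I),cv2.resize(a[160:230,320:440],(350,204),interpolation=I) if 0 else cv2.resize(a[150:250,320:410],(350,390),interpolation=I)]))
E
```

```text
yaw 0.002 shift [-0.5 -0.  14.6] | q [-0.15  0.53  0.31  1.62 -0.18  1.02 -0.1 ] F [ 0.5 -0.8 -1.2] w 0.0348 tilt [0. 0.] t 35.5
```

View pics/c3.png

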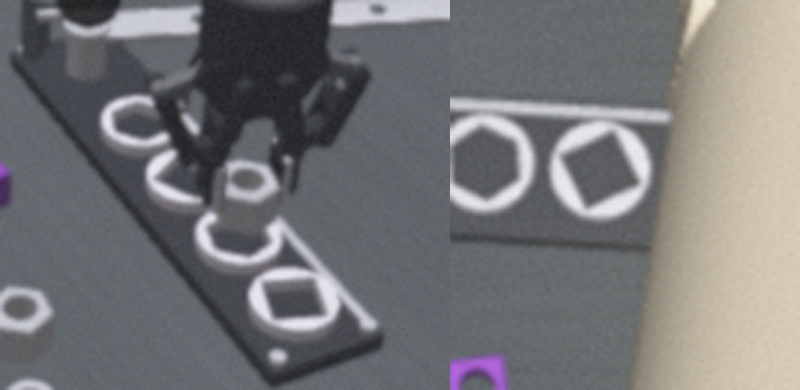

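The side view shows the hex nut held level just above nest 3 at (240,200) in the crop. Lowering by feel.

```bash
python3 -m inch '[0,0,8,0,0,0,4,0,0,0,2,0,0,0,2,0,0,0,2,0,0,0,0,0]'
python3 to.py .6318 -.1006 .025 -18.3
```

```text
t: 36.25
tcp_pos: [0.6317, -0.1, 0.032]
eef_rot: [-2.545, -1.842, 0.0]
contact_force: [-0.7, 0.0, -0.4]
grip_width: 0.0344
finger_force: 60.5
yaw 0.001 shift [-0.5  0.3  7. ] | q [-0.15  0.55  0.3   1.63 -0.19  0.99 -0.1 ] F [-0.7  0.  -0.4] w 0.0344 tilt [-0.  0.] t 36.2
```

```bash
python3 -m inch '[0,0,2,0,0,0,2,0,0,0,2,0,0,0,1,0,0,0,0,0]'
python3 to.py .6318 -.1006 .025 -18.3
```

```text
t: 36.75
tcp_pos: [0.6317, -0.1, 0.0249]
eef_rot: [-2.545, -1.842, 0.001]
contact_force: [-1.1, 1.3, -1.8]
grip_width: 0.0346
finger_force: 60.4
yaw 0.001 shift [-0.5  0.3 -0.1] | q [-0.14  0.56  0.3   1.64 -0.19  0.98 -0.1 ] F [-1.1  1.3 -1.8] w 0.0346 tilt [-0.  0.] t 36.8
```

Seated by height. Release and go for hex_a.

```bash
python3 -m inch '[0,0,0,0,0,0,0,0,0,0,0,0,0,0,-10,0,0,0,-30,0,0,0,-30,0,0,0,-30,0,0,0,0,0]' -0.2 30 | grep -v eef
python3 to.py .4734 -.0935 .1 -71.3
python3 -m inch '[0,0,0,0.149,0,0,0,0.149,0,0,0,0.149,0,0,0,0.149,0,0,0,0.149,0,0,0,0.149,0,0,0,0.028,0,0,0,0]' >/dev/null;python3 to.py .4734 -.0935 .1 -71.3
```

```text
t: 37.55
tcp_pos: [0.6345, -0.1007, 0.131]
contact_force: [0.2, -0.5, 0.5]
grip_width: 0.0511
finger_force: 0.0
yaw 0.926 shift [-150.5  -58.6   29.7] | q [-0.17  0.44  0.33  1.56 -0.15  1.16 -0.12] F [ 0.2 -0.5  0.5] w 0.0511 tilt [ 0.008 -0.   ] t 37.5
yaw 0.007 shift [-148.   -56.9   25.3] | q [-0.29  0.47  0.5   1.57 -0.24  1.16 -0.98] F [-0.  -0.7  0.2] w 0.0513 tilt [ 0. -0.] t 38.4
```

```bash
python3 -m inch '[-30,-11,5,0.007,-30,-12,5,0,-30,-11,5,0,-30,-12,5,0,-28,-11,5,0,0,0,0,0,0,0,0,0]' >/dev/null; python3 to.py .4734 -.0935 .01 -71.3
python3 - <<'E'
from h import *
from ang import *
im,_=robot.grab_frame("side"); cv2.imwrite("pics/d_side.png",im[...,::-1]); im=im[...,::-1]
print(nut(im,"side",(.4734,-.0935),6), nest(im,"side",(.6318,-.1006),6)[0])
for r in robot.mark_of("hex_a_mid","side")[:4]: print(round(r["score"],2),w("side",r["location"]).round(4))
E
```

```text
yaw 0.0 shift [-0.3  0.3 90.8] | q [-0.39  0.14  0.53  2.01 -0.09  1.01 -1.06] F [ 0.1 -0.2  0.9] w 0.0512 tilt [0.001 0.001] t 39.0
(array([ 0.4728, -0.0927]), np.float64(48.5), np.float64(34.4), np.float64(0.045)) (array([ 0.63  , -0.1024]), np.float64(20.6), np.float64(28.8), np.float64(0.089))
0.74 [ 0.4711 -0.0918  0.0228]
0.46 [0.6469 0.1045 0.0838]
0.42 [ 0.5081 -0.3644  0.0083]
0.16 [ 0.556  -0.3861  0.0197]
```

Hex_a is where expected. Squeeze twice (centring it), then lift.

```bash
python3 -m inch '[0,0,30,0,0,0,30,0,0,0,30,0,0,0,0,0,0,0,0,0]' >/dev/null; python3 to.py .4734 -.0935 .01 -71.3
python3 -m inch '[0,0,0,0,0,0,0,0,0,0,0,0,0,0,0,0,0,0,0,0]' 0.8 30 | grep -v eef
python3 -m inch '[0,0,0,0,0,0,0,0,0,0,0,0]' -0.2 >/dev/null
python3 -m inch '[0,0,0,-0.149,0,0,0,-0.149,0,0,0,-0.149,0,0,0,-0.149,0,0,0,-0.149,0,0,0,-0.149,0,0,0,-0.153,0,0,0,0,0,0,0,0]' >/dev/null; python3 to.py .4734 -.0935 .01 -11.3
python3 -m inch '[0,0,0,0,0,0,0,0,0,0,0,0,0,0,0,0,0,0,0,0]' 0.8 60 | grep -v eef
python3 -m inch '[0,0,-20,0,0,0,-30,0,0,0,-30,0,0,0,-30,0,0,0,0,0]' | grep -v eef
python3 to.py .6423 .0271 .070 -27.2
```

```text
yaw -0.002 shift [-0.4 -0.4  0.7] | q [-0.35  0.3   0.5   2.07 -0.2   0.82 -0.98] F [ 0.5 -0.   0.3] w 0.0514 tilt [-0.001 -0.001] t 39.6
t: 40.15
tcp_pos: [0.4749, -0.0935, 0.0119]
contact_force: [-0.2, -0.4, 7.5]
grip_width: 0.0353
finger_force: 31.1
yaw -0.01 shift [-0.1  0.1  0.3] | q [-0.19  0.29  0.32  2.06 -0.12  0.81 -0.  ] F [ 0.7 -0.1  0.9] w 0.0512 tilt [-0.  0.] t 41.4
t: 41.85
tcp_pos: [0.4736, -0.0933, 0.0105]
contact_force: [-2.5, 0.6, 4.7]
grip_width: 0.0342
finger_force: 60.6
t: 42.35
tcp_pos: [0.4755, -0.0935, 0.1237]
contact_force: [0.8, 0.1, -1.8]
grip_width: 0.0345
finger_force: 60.5
yaw 0.271 shift [183.4  93.   54.7] | q [-0.22  0.11  0.34  1.98 -0.04  1.06 -0.06] F [ 0.8  0.1 -1.8] w 0.0345 tilt [0.006 0.   ] t 42.4
```

```bash
python3 -m inch '[0,0,0,0.136,0,0,0,0.135,26,13,0,0,26,13,0,0,26,13,0,0,26,13,0,0,26,13,0,0,27,14,0,0,27,14,0,0,0,0,0,0]' >/dev/null
python3 -m inch '[0,0,25,0,0,0,25,0,0,0,22,0,0,0,0,0,0,0,0,0]'|grep -v eef
python3 to.py .6423 .0271 .036 -27.2
```

```text
t: 43.85
tcp_pos: [0.6396, 0.0276, 0.0479]
contact_force: [0.8, -0.2, -0.8]
grip_width: 0.035
finger_force: 60.5
yaw 0.0 shift [ 0.8  2.7 11.9] | q [-0.32  0.53  0.27  1.62 -0.16  1.02 -0.48] F [ 0.8 -0.2 -0.8] w 0.035 tilt [-0.001 -0.   ] t 43.9
```

```bash
python3 -m inch '[1,2.5,5,0,0,0,5,0,0,0,2,0,0,0,2,0,0,0,2,0,0,0,0,0]'
python3 to.py .6423 .0271 .025 -27.2
```

```text
t: 44.45
tcp_pos: [0.6426, 0.0278, 0.0321]
eef_rot: [-2.681, -1.638, 0.0]
contact_force: [-0.0, 0.3, -2.3]
grip_width: 0.0346
finger_force: 60.6
yaw 0.001 shift [-0.8  0.1  7.1] | q [-0.32  0.55  0.27  1.62 -0.17  0.99 -0.47] F [-0.   0.3 -2.3] w 0.0346 tilt [-0.  0.] t 44.5
```

```bash
python3 -m inch '[-0.5,0,2,0,0,0,2,0,0,0,2,0,0,0,1,0,0,0,0,0]' |grep -v eef
python3 -m inch '[0,0,0,0,0,0,0,0,0,0,0,0,0,0,-10,0,0,0,-30,0,0,0,-30,0,0,0,-30,0,0,0,0,0]' -0.2 30 | grep -v eef
python3 to.py .4337 .065 .1 -87
```

```text
t: 44.95
tcp_pos: [0.6423, 0.0273, 0.0249]
contact_force: [-1.5, 1.8, -2.8]
grip_width: 0.0345
finger_force: 60.6
t: 45.75
tcp_pos: [0.6453, 0.0271, 0.1311]
contact_force: [0.7, 0.2, 0.0]
grip_width: 0.0514
finger_force: 0.0
yaw 1.044 shift [-209.6  -48.9   29.4] | q [-0.34  0.45  0.29  1.55 -0.14  1.16 -0.49] F [0.7 0.2 0. ] w 0.0514 tilt [0.008 0.001] t 45.8
```

```bash
python3 -m inch '[0,0,0,0.149,0,0,0,0.149,0,0,0,0.149,0,0,0,0.149,0,0,0,0.149,0,0,0,0.149,0,0,0,0.15,0,0,0,0]' >/dev/null;python3 to.py .4337 .065 .1 -87
python3 -m inch '[-30,-7,4,0,-30,-7,4,0,-30,-7,4,0,-30,-7,4,0,-30,-7,4,0,-30,-7,4,0,-29,-7,4,0,0,0,0,0,0,0,0,0]' >/dev/null; python3 to.py .4337 .065 .01 -87
python3 - <<'E'
from ang import *
im,_=robot.grab_frame("side"); im=im[...,::-1].copy(); cv2.imwrite("pics/e_side.png",im)
print(nut(im,"side",(.4337,.065),4))
E
```

```text
yaw -0.002 shift [-206.6  -48.5   25.4] | q [-0.48  0.48  0.49  1.56 -0.23  1.16 -1.47] F [ 0.2 -0.1 -0. ] w 0.0512 tilt [ 0. -0.] t 46.5
yaw 0.005 shift [ 2.1  0.6 87.8] | q [-0.7   0.03  0.46  2.12 -0.02  1.   -1.75] F [ 1.3 -0.5  0.4] w 0.0516 tilt [0.001 0.001] t 47.5
(array([0.433 , 0.0661]), np.float64(3.3), np.float64(33.3), np.float64(0.121))
```

```bash
python3 -m inch '[2,0.5,28,0,0,0,30,0,0,0,29,0,0,0,0,0,0,0,0,0]' >/dev/null; python3 to.py .4337 .065 .01 -87
python3 -m inch '[0,0,0,0,0,0,0,0,0,0,0,0,0,0,0,0,0,0,0,0]' 0.8 30 | grep -v eef
python3 -m inch '[0,0,0,0,0,0,0,0,0,0,0,0]' -0.2 >/dev/null
python3 -m inch '[0,0,0,-0.149,0,0,0,-0.149,0,0,0,-0.149,0,0,0,-0.149,0,0,0,-0.149,0,0,0,-0.149,0,0,0,-0.149,0,0,0,-0.149,0,0,0,-0.149,0,0,0,-0.149]' >/dev/null
python3 -m inch '[0,0,0,-0.081,0,0,0,0,0,0,0,0]' >/dev/null; python3 to.py .4337 .065 .01 3
python3 -m inch '[0,0,0,0,0,0,0,0,0,0,0,0,0,0,0,0,0,0,0,0]' 0.8 60 | grep -v eef
python3 -m inch '[0,0,-20,0,0,0,-30,0,0,0,-30,0,0,0,-30,0,0,0,0,0]' | grep -v eef
python3 to.py .6371 -.0364 .070 24.5
```

```text
yaw 0.001 shift [-0.3 -0.8  0.7] | q [-0.68  0.2   0.46  2.17 -0.13  0.79 -1.66] F [0.8 0.4 0.2] w 0.0512 tilt [-0.    -0.001] t 48.0
t: 48.5
tcp_pos: [0.4348, 0.0651, 0.0119]
contact_force: [-1.9, -1.2, 6.9]
grip_width: 0.0313
finger_force: 30.3
yaw -0.002 shift [0.2 0.4 0.3] | q [-0.49  0.2   0.25  2.17 -0.07  0.79 -0.14] F [-0.4  0.7  0.6] w 0.0512 tilt [-0.  0.] t 50.1
t: 50.6
tcp_pos: [0.4335, 0.0648, 0.0105]
contact_force: [-0.7, -0.0, 5.5]
grip_width: 0.0307
finger_force: 60.1
t: 51.1
tcp_pos: [0.4354, 0.0653, 0.1236]
contact_force: [0.4, -0.1, -2.2]
grip_width: 0.0308
finger_force: 60.0
yaw -0.375 shift [-176.2  141.1   54.5] | q [-0.51  0.01  0.26  2.08 -0.    1.05 -0.2 ] F [ 0.4 -0.1 -2.2] w 0.0308 tilt [0.006 0.002] t 51.1
```

```bash
python3 -m inch '[0,0,0,-0.125,0,0,0,-0.125,0,0,0,-0.125,-29,23,0,0,-29,23,0,0,-29,23,0,0,-29,24,0,0,-30,24,0,0,-30,24,0,0,0,0,0,0]' >/dev/null
python3 -m inch '[0,0,25,0,0,0,25,0,0,0,22,0,0,0,0,0,0,0,0,0]'|grep -v eef
python3 to.py .6371 -.0364 .036 24.5
```

```text
t: 52.6
tcp_pos: [0.6341, -0.0367, 0.048]
contact_force: [0.1, 0.2, -1.0]
grip_width: 0.0303
finger_force: 60.1
yaw 0.0 shift [-1.   2.9 12. ] | q [-0.28  0.53  0.34  1.64 -0.2   1.02  0.56] F [ 0.1  0.2 -1. ] w 0.0303 tilt [-0.001 -0.   ] t 52.6
```

```bash
python3 -m inch '[-1,2.8,5,0,0,0,5,0,0,0,2,0,0,0,2,0,0,0,2,0,0,0,0,0]' |grep -v eef
python3 to.py .6371 -.0364 .025 24.5
```

```text
t: 53.2
tcp_pos: [0.6378, -0.0366, 0.0333]
contact_force: [-5.0, 0.3, 7.0]
grip_width: 0.0306
finger_force: 61.2
yaw 0.0 shift [ 0.5 -0.6  8.3] | q [-0.27  0.55  0.34  1.64 -0.21  0.99  0.56] F [-5.   0.3  7. ] w 0.0306 tilt [0. 0.] t 53.2
```

Light contact, pushed towards −x; ease that way.

```bash
python3 -m inch '[0.3,-0.8,-1,0,0,0,1,0,0,0,1,0,0,0,1,0,0,0,0,0]' |grep -v eef
python3 to.py .6371 -.0364 .025 24.5
```

```text
t: 53.7
tcp_pos: [0.6366, -0.0366, 0.0299]
contact_force: [-0.6, -0.1, -1.9]
grip_width: 0.0304
finger_force: 60.1
yaw 0.0 shift [-0.   0.6  4.9] | q [-0.27  0.55  0.34  1.64 -0.21  0.99  0.56] F [-0.6 -0.1 -1.9] w 0.0304 tilt [-0.  0.] t 53.7
```

```bash
python3 -m inch '[0,0,2,0,0,0,2,0,0,0,1,0,0,0,0,0]' |grep -v eef
python3 -m inch '[0,0,0,0,0,0,0,0,0,0,0,0,0,0,-10,0,0,0,-30,0,0,0,-30,0,0,0,-30,0,0,0,0,0]' 0 30 | grep -v eef
python3 to.py .4432 .2065 .1 44.6
python3 -m inch '[0,0,0,-0.12,0,0,0,-0.12,0,0,0,-0.12,0,0,0,0,0,0,0,0]' -0.2 |grep -v eef;python3 to.py .4432 .2065 .1 44.6
```

```text
t: 54.1
tcp_pos: [0.6366, -0.0367, 0.025]
contact_force: [0.5, 0.1, -1.9]
grip_width: 0.031
finger_force: 60.1
t: 54.9
tcp_pos: [0.6394, -0.037, 0.131]
contact_force: [0.6, 0.6, 0.9]
grip_width: 0.0426
finger_force: 0.0
yaw -0.351 shift [311.3  31.1  29.5] | q [-0.29  0.44  0.37  1.57 -0.17  1.16  0.54] F [0.6 0.6 0.9] w 0.0426 tilt [0.008 0.   ] t 54.9
t: 55.4
tcp_pos: [0.6367, -0.0368, 0.1254]
contact_force: [0.2, -0.7, 0.2]
grip_width: 0.0514
finger_force: 0.0
yaw 0.006 shift [309.1  33.   25.4] | q [-0.24  0.44  0.3   1.57 -0.14  1.15  0.87] F [ 0.2 -0.7  0.2] w 0.0514 tilt [0. 0.] t 55.4
```

```bash
python3 -m inch '[34,4,3,0,34,4,3,0,34,4,3,0,34,4,3,0,34,4,3,0,34,4,3,0,34,4,3,0,35,3,2,0,36,2,2,0,0,0,0,0]' >/dev/null; python3 -m inch '[0,0,0,0,0,0,0,0]' >/dev/null; python3 to.py .4432 .2065 .01 44.6
python3 - <<'E'
from ang import *
im,_=robot.grab_frame("side"); im=im[...,::-1].copy(); cv2.imwrite("pics/f_side.png",im)
print(nut(im,"side",(.4432,.2065),4))
E
```

```text
yaw 0.007 shift [ 0.8  2.9 90.5] | q [-0.65  0.15  0.14  1.98 -0.02  1.01  0.28] F [-0.1  0.3  0.1] w 0.0514 tilt [ 0. -0.] t 56.6
(array([0.4426, 0.2074]), np.float64(44.7), np.float64(33.8), np.float64(0.12))
```

```bash
python3 -m inch '[1,3,30,0,0,0,30,0,0,0,30,0,0,0,0,0,0,0,0,0]' >/dev/null; python3 to.py .4432 .2065 .01 44.6
python3 -m inch '[0,0,0,0,0,0,0,0,0,0,0,0,0,0,0,0,0,0,0,0]' 0.8 30 | grep -v eef
python3 -m inch '[0,0,0,0,0,0,0,0,0,0,0,0]' -0.2 >/dev/null
python3 -m inch '[0,0,0,0.149,0,0,0,0.149,0,0,0,0.149,0,0,0,0.149,0,0,0,0.149,0,0,0,0.149,0,0,0,0.149,0,0,0,0.149,0,0,0,0.149,0,0,0,0.149]' >/dev/null
python3 -m inch '[0,0,0,0.082,0,0,0,0,0,0,0,0]' >/dev/null; python3 to.py .4432 .2065 .01 -45.4
python3 -m inch '[0,0,0,0,0,0,0,0,0,0,0,0,0,0,0,0,0,0,0,0]' 0.8 60 | grep -v eef
python3 -m inch '[0,0,-20,0,0,0,-30,0,0,0,-30,0,0,0,-30,0,0,0,0,0]' | grep -v eef
python3 to.py .6262 -.1642 .070 -23.9
```

```text
yaw 0.008 shift [-0.4  0.   0.7] | q [-0.64  0.29  0.13  2.04 -0.05  0.82  0.3 ] F [0.1 1.  0.3] w 0.051 tilt [-0.    -0.001] t 57.1
t: 57.65
tcp_pos: [0.4437, 0.2078, 0.012]
contact_force: [-1.6, -1.6, 6.9]
grip_width: 0.0313
finger_force: 31.0
yaw 0.011 shift [-0.1  1.4  0.3] | q [-0.88  0.3   0.39  2.05 -0.15  0.82 -1.18] F [ 0.1 -0.3 -0.8] w 0.0513 tilt [-0.  0.] t 59.2
t: 59.75
tcp_pos: [0.4426, 0.2076, 0.0106]
contact_force: [-0.6, -0.2, 4.6]
grip_width: 0.0307
finger_force: 60.2
t: 60.25
tcp_pos: [0.4442, 0.2085, 0.1237]
contact_force: [0.6, -1.0, -2.2]
grip_width: 0.0303
finger_force: 60.0
yaw -0.367 shift [-267.2  317.2   53.1] | q [-0.92  0.12  0.42  1.97 -0.06  1.06 -1.26] F [ 0.6 -1.  -2.2] w 0.0303 tilt [0.005 0.004] t 60.2
```

```bash
python3 -m inch '[0,0,0,-0.122,0,0,0,-0.122,0,0,0,-0.122,-29,35,0,0,-29,35,0,0,-29,35,0,0,-29,35,0,0,-30,35,0,0,-30,35,0,0,-30,35,0,0]' >/dev/null
python3 -m inch '[-30,35,0,0,-31,37,0,0,0,0,0,0,0,0,25,0,0,0,25,0,0,0,22,0,0,0,0,0,0,0,0,0]'|grep -v eef
python3 to.py .6262 -.1642 .036 -23.9
```

```text
t: 62.05
tcp_pos: [0.6233, -0.1652, 0.0479]
contact_force: [0.7, -0.5, -1.1]
grip_width: 0.0309
finger_force: 60.3
yaw -0.001 shift [ 2.2  2.3 11.9] | q [-0.23  0.59  0.56  1.62 -0.35  1.04  0.02] F [ 0.7 -0.5 -1.1] w 0.0309 tilt [-0.001 -0.   ] t 62.0
```

```bash
python3 -m inch '[2.4,2.3,5,0,0,0,5,0,0,0,2,0,0,0,2,0,0,0,2,0,0,0,0,0]' |grep -v eef
python3 to.py .6264 -.1638 .025 -23.9
```

```text
t: 62.65
tcp_pos: [0.6269, -0.1642, 0.0333]
contact_force: [-3.4, 0.7, 7.7]
grip_width: 0.0306
finger_force: 61.4
yaw -0.001 shift [ 0.2 -0.6  8.3] | q [-0.22  0.61  0.55  1.62 -0.36  1.02  0.02] F [-3.4  0.7  7.7] w 0.0306 tilt [0.001 0.   ] t 62.6
```

```bash
python3 -m inch '[0.2,-0.8,-1,0,0,0,1,0,0,0,1,0,0,0,1,0,0,0,0,0]' |grep -v eef
python3 to.py .6264 -.1638 .025 -23.9
```

```text
t: 63.15
tcp_pos: [0.6258, -0.1644, 0.03]
contact_force: [-2.3, -5.0, -0.4]
grip_width: 0.0302
finger_force: 60.6
yaw -0.002 shift [0.8 0.4 5. ] | q [-0.22  0.61  0.55  1.62 -0.36  1.01  0.02] F [-2.3 -5.  -0.4] w 0.0302 tilt [-0.    -0.001] t 63.1
```

```bash
python3 -m inch '[-0.6,0,2,0,0,0,2,0,0,0,1,0,0,0,0,0]' |grep -v eef
python3 -m inch '[0,0,0,0,0,0,0,0,0,0,0,0,0,0,-10,0,0,0,-30,0,0,0,-30,0,0,0,-30,0,0,0,0,0]' 0 30 | grep -v eef
python3 to.py .48 -.3 .13 -23.9
```

```text
t: 63.55
tcp_pos: [0.6256, -0.1643, 0.0249]
contact_force: [-1.3, -4.1, -2.6]
grip_width: 0.0308
finger_force: 60.5
t: 64.35
tcp_pos: [0.6283, -0.1647, 0.1307]
contact_force: [0.2, -0.3, 1.7]
grip_width: 0.0426
finger_force: 0.0
yaw -0.001 shift [-183.8  -80.8   -0.3] | q [-0.26  0.5   0.6   1.55 -0.3   1.18 -0.02] F [ 0.2 -0.3  1.7] w 0.0426 tilt [ 0.008 -0.001] t 64.3
```

Move aside and check that all nuts are seated (tops at 44 mm).

```bash
python3 -m inch '[-30,-13,0,0,-30,-13,0,0,-30,-13,0,0,-30,-13,0,0,-30,-13,0,0,-30,-13,0,0,0,0,0,0]' 0.3 >/dev/null
python3 - <<'E'
from h import *
look([],tag="g")
for n in("top","side"):
    d=np.load(f"g_{n}.npy"); P=cloud(n,d)
    for c in((.6423,.0273),(.637,-.0366),(.6317,-.1002),(.6262,-.164)):
        q=P[(d>0)&(np.hypot(P[...,0]-c[0],P[...,1]-c[1])<.018)&(P[...,2]>.034)]; print(n,len(q),np.percentile(q[:,2],[20,50,80]).round(4) if len(q) else "",q.mean(0).round(4) if len(q) else "")
a,b=[cv2.imread(f"pics/g_{n}.png") for n in("top","side")]; I=cv2.INTER_CUBIC
cv2.imwrite("pics/c4.png",np.hstack([cv2.resize(a[150:260,260:450],(480,278),interpolation=I),cv2.resize(b[220:350,350:500],(320,278),interpolation=I)]))
E
python3 to.py .6478 .106 .1 66.5; python3 to.py .6478 .106 .1 67.6
```

```text
top 162 [0.0425 0.0453 0.0472] [0.6418 0.0275 0.0445]
top 160 [0.0423 0.045  0.0466] [ 0.6368 -0.037   0.0444]
top 163 [0.0421 0.0448 0.0468] [ 0.6311 -0.0997  0.0442]
top 162 [0.0423 0.0447 0.0465] [ 0.6264 -0.1634  0.0441]
side 156 [0.0389 0.0447 0.0466] [0.6424 0.0273 0.0434]
side 112 [0.0386 0.0441 0.0461] [ 0.6302 -0.0343  0.0428]
side 0  
side 0  
yaw 1.562 shift [  -8.  -436.    25.9] | q [-0.1   0.33  0.68  1.78 -0.23  1.11  0.24] F [1.6 0.4 0.6] w 0.0298 tilt [0.001 0.001] t 65.2
yaw 1.542 shift [ 3.00e-01 -4.36e+02  2.59e+01] | q [-0.1   0.33  0.68  1.78 -0.23  1.11  0.24] F [1.6 0.4 0.6] w 0.0298 tilt [0.001 0.001] t 65.2
```

View pics/c4.png

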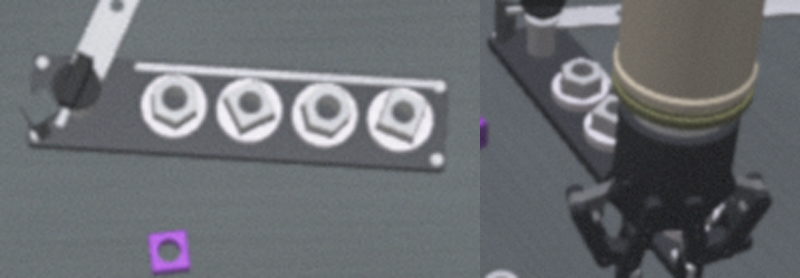

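All four nuts sit down inside their rings at (173,100), (248,105), (324,112), (400,115) in the crop, tops at about 44–45 mm, so they are home. Now the knob.

```bash
python3 -m inch '[0,0,0,-0.149,0,0,0,-0.149,0,0,0,-0.149,0,0,0,-0.149,0,0,0,-0.149,0,0,0,-0.149,0,0,0,-0.149,0,0,0,-0.149,0,0,0,-0.149,0,0,0,-0.149]' >/dev/null
python3 -m inch '[0,0,0,-0.09,0,0,0,0,0,0,0,0]' >/dev/null; python3 to.py .6478 .106 .13 66.5
```

```text
yaw -0.0 shift [  8.4 434.8  -4.6] | q [ 0.11  0.3   0.42  1.77 -0.14  1.1   1.74] F [0.2 0.  0.1] w 0.0301 tilt [0. 0.] t 66.5
```

```bash
python3 -m inch '[1,43,-1,0,1,43,-1,0,1,43,-1,0,1,43,-1,0,1,43,0,0,1,44,0,0,1,44,0,0,1,44,0,0,0,44,0,0,0,44,0,0]' >/dev/null
python3 -m inch '[0,0,0,0,0,0,0,0,0,0,0,0]' >/dev/null; python3 to.py .6478 .106 .075 66.5
```

```text
yaw -0.001 shift [-0.2  1.7 54.1] | q [-0.4   0.47  0.22  1.51 -0.11  1.18  1.  ] F [-0.9 -1.2 -0.5] w 0.0298 tilt [-0.    -0.001] t 67.8
```

```bash
python3 -m inch '[0,1.5,20,0,0,0,20,0,0,0,14,0,0,0,0,0,0,0,0,0]' | grep -v eef
python3 -m inch '[0,0,0,0,0,0,0,0,0,0,0,0,0,0,0,0,0,0,0,0]' 1 80
python3 to.py .6478 .106 .075 66.5
```

```text
t: 68.25
tcp_pos: [0.6479, 0.1063, 0.0758]
contact_force: [0.1, 0.7, -0.1]
grip_width: 0.0297
finger_force: 0.0
t: 68.75
tcp_pos: [0.6483, 0.1065, 0.0759]
eef_rot: [0.638, 3.075, 0.0]
contact_force: [1.3, -2.3, 2.7]
grip_width: 0.012
finger_force: 81.7
yaw 0.001 shift [ 0.2 -0.7  0.9] | q [-0.39  0.52  0.21  1.55 -0.12  1.08  1.01] F [ 1.3 -2.3  2.7] w 0.012 tilt [ 0.001 -0.   ] t 68.8
```

Press and turn back (tool +1.23 rad).

```bash
python3 -m inch '[0,0,4,0,0,0,4,0,0,0,0.5,0,0,0,0,0]' | grep -v eef
python3 -m inch '[0,0,0,0.1,0,0,0,0.1,0,0,0,0.1,0,0,0,0.1,0,0,0,0.1,0,0,0,0.1]'| grep -v eef
python3 -m inch '[0,0,0,0.1,0,0,0,0.1,0,0,0,0.1,0,0,0,0.1,0,0,0,0.1,0,0,0,0.1,0,0,0,0.03,0,0,0,0,0,0,0,0]' | grep -v eef
python3 to.py .6478 .106 .075 -4.8
```

```text
t: 69.15
tcp_pos: [0.6484, 0.1066, 0.0687]
contact_force: [-5.6, -3.5, 18.7]
grip_width: 0.0117
finger_force: 83.9
t: 69.75
tcp_pos: [0.6481, 0.1062, 0.0687]
contact_force: [-8.2, -5.2, 20.4]
grip_width: 0.0121
finger_force: 83.8
t: 70.65
tcp_pos: [0.6476, 0.106, 0.0687]
contact_force: [-9.0, -5.4, 23.1]
grip_width: 0.0116
finger_force: 84.2
yaw 0.016 shift [-0.   0.2 -6.3] | q [-0.57  0.56  0.46  1.57 -0.27  1.08 -0.11] F [-9.  -5.4 23.1] w 0.0116 tilt [-0. -0.] t 70.7
```

```bash
python3 -m inch '[0,0,0,0.02,0,0,0,0,0,0,-4,0,0,0,-4.5,0,0,0,0,0]' | grep -v eef
python3 -m inch '[0,0,0,0,0,0,0,0,0,0,0,0,0,0,-5,0,0,0,-20,0,0,0,-25,0,0,0,-30,0,0,0,-30,0,0,0,0,0]' 0.3 | grep -v eef
python3 to.py .5 .35 .2 -4.8
```

```text
t: 71.15
tcp_pos: [0.6474, 0.106, 0.0755]
contact_force: [-1.7, -4.2, 4.0]
grip_width: 0.0121
finger_force: 81.6
t: 72.05
tcp_pos: [0.6498, 0.1071, 0.1904]
contact_force: [-0.4, -1.1, -0.3]
grip_width: 0.0303
finger_force: 0.0
yaw -0.004 shift [ 229.5 -169.5  -10.2] | q [-0.6   0.45  0.5   1.45 -0.22  1.29 -0.17] F [-0.4 -1.1 -0.3] w 0.0303 tilt [0.007 0.002] t 72.0
```

```bash
python3 -m inch '[25,-30,0,0,25,-30,0,0,25,-30,0,0,25,-30,0,0,25,-30,0,0,25,-30,0,0,0,0,0,0,0,0,0,0]' | grep -v eef
python3 - <<'E'
from h import *
look(["plug1_mid"],tag="h")
for n in("top","side"):
    d=np.load(f"h_{n}.npy"); P=cloud(n,d)
    q=P[(d>0)&(P[...,2]>.083)&(np.hypot(P[...,0]-.648,P[...,1]-.106)<.03)]; print(n,"knob top",np.median(q[:,2]) if len(q) else None)
    k=P[(d>0)&(P[...,2]>.049)&(P[...,2]<.06)&(abs(P[...,0]-.635)<.06)&(P[...,1]<.05)&(P[...,1]>-.2)]
    v=cv2.fitLine(k[:,:2].astype(np.float32),cv2.DIST_HUBER,0,.01,.01).ravel() if len(k)>9 else None; print(len(k),v)
a,b=[cv2.imread(f"pics/h_{n}.png") for n in("top","side")]; I=cv2.INTER_CUBIC
cv2.imwrite("pics/c5.png",np.hstack([cv2.resize(a[150:310,250:590],(480,226),interpolation=I),cv2.resize(b[200:350,330:500],(320,226),interpolation=I)]))
E
```

```text
t: 72.85
tcp_pos: [0.4809, 0.2728, 0.1852]
contact_force: [-0.4, 0.1, 0.1]
grip_width: 0.03
finger_force: 0.0
top plug1_mid 0.83 [ 0.4684 -0.4068  0.0203]
side plug1_mid 0.76 [ 0.4637 -0.4014  0.0217]
top knob top 0.09275158362718527
1599 [ 0.08408995  0.9964582   0.63459283 -0.06699437]
side knob top 0.09259584475760141
1390 [ 0.08314271  0.9965376   0.63088036 -0.07711025]
```

View pics/c5.png

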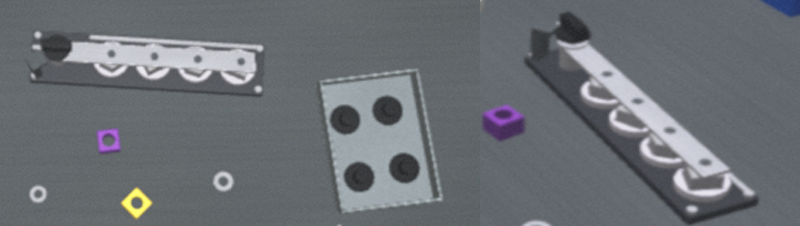

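The crop shows the keeper lying along the row of nuts from (55,48) to (245,62), parallel to the fixture. The knob is up at 92.7 mm and the four plugs are in the tray. Handing in.

```bash
python3 -c "
from rig import robot
print(robot.finish_job())"
```

```text
the job is handed in; nothing more can be done
None
```

I handed the job in at about 73 s of the 210 s allowed; no verdict came back. By my last camera check, both hex and both square nuts are home, all four plugs are in the tray, the keeper is closed over the nuts and the knob is up. The spray can and tape roll were not touched.

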